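# Transfer the fill-order samples from the puck rail to the sample tray

## Task

The four sample jars stand on the puck rail in the order they were filled, the first next to the rail's red end stop, and that order is the only record of it. Move them into the four pockets of the blue sample tray in the same order, starting with the first in the pocket next to the red clip. Keep the jars upright, set each one down into its pocket rather than dropping it, and leave all four seated and released.

Things in the scene. Friction and masses are not known exactly. Their poses are not given: they have to be found in the camera images.
- jar_white: closed lilac cosmetic jar, loose, 58 mm diameter, 47 mm high, 63 g, with a white round sticker (34 mm) in the middle of its lid; origin at the centre of its underside, z up along the jar. Grip it round the lid (58 mm across, the upper 25 mm).
- jar_yellow: closed lilac cosmetic jar, loose, 58 mm diameter, 47 mm high, 63 g, with a yellow round sticker (34 mm) in the middle of its lid; origin at the centre of its underside, z up along the jar. Grip it round the lid (58 mm across, the upper 25 mm).
- jar_green: closed lilac cosmetic jar, loose, 58 mm diameter, 47 mm high, 63 g, with a green round sticker (34 mm) in the middle of its lid; origin at the centre of its underside, z up along the jar. Grip it round the lid (58 mm across, the upper 25 mm).
- jar_black: closed lilac cosmetic jar, loose, 58 mm diameter, 47 mm high, 63 g, with a black round sticker (34 mm) in the middle of its lid; origin at the centre of its underside, z up along the jar. Grip it round the lid (58 mm across, the upper 25 mm).
- puck_white: fixed white puck under the white-sticker jar at the start: cup 66 mm wide, 20 high, recess 62 wide, 14 deep; origin: centre of its underside, 5 mm above the table. The four alike stand 72 mm apart in line on an aluminium rail (84 x 290 mm, guide bars 17 high), y along it; +y of every puck points to the rail's red end stop (30 high, 151 mm from the row's middle).
- puck_yellow: fixed white puck under the yellow-sticker jar at the start: cup 66 mm wide, 20 high, recess 62 wide, 14 deep; origin: centre of its underside, 5 mm above the table. The four alike stand 72 mm apart in line on an aluminium rail (84 x 290 mm, guide bars 17 high), y along it; +y of every puck points to the rail's red end stop (30 high, 151 mm from the row's middle).
- puck_green: fixed white puck under the green-sticker jar at the start: cup 66 mm wide, 20 high, recess 62 wide, 14 deep; origin: centre of its underside, 5 mm above the table. The four alike stand 72 mm apart in line on an aluminium rail (84 x 290 mm, guide bars 17 high), y along it; +y of every puck points to the rail's red end stop (30 high, 151 mm from the row's middle).
- puck_black: fixed white puck under the black-sticker jar at the start: cup 66 mm wide, 20 high, recess 62 wide, 14 deep; origin: centre of its underside, 5 mm above the table. The four alike stand 72 mm apart in line on an aluminium rail (84 x 290 mm, guide bars 17 high), y along it; +y of every puck points to the rail's red end stop (30 high, 151 mm from the row's middle).
- sample_tray: fixed blue sample tray, 86 x 301 x 18 mm (x, y, z), end walls 26 mm high; origin at the centre of its underside on the table, y along the row of pockets. Four round pockets, 67 mm wide and 12 mm deep with grey floors, empty at the start, centred at x = 0, y = +0.108, +0.036, -0.036, -0.108 m; their floors are 6 mm above the origin.
- clip_red: red index clip, fixed on the end wall of the tray at one end or the other (a plain white one sits on the other end), 46 x 15 mm, top 35 mm over the table; origin in the middle of the end wall's foot, at x = 0, y = +0.1475 or -0.1475 m of the tray; the pocket next to it, 40 mm away, is the first.

How it is judged:
By the outcome, as a careful person would: the job done as asked, in the order asked, and still so for the second after the job is handed in, with the robot touching nothing.
It also fails if it takes over 83 s, if anything falls off the work surface, if the arm or the gripper's body presses on something with over 40 N, if the wrist force passes 120 N, or if a joint passes its speed limit or range.

## Robot

A 6-joint arm with a two-finger parallel gripper is mounted at the origin on the work surface; the furniture and walls round the work are solid. World frame = base frame: x ahead of the robot, y to its left, z up, the work surface at z = 0. Lengths are in m, angles in rad, forces in N, time in s.
With the tool pointing down it reaches from about 0.25 to 0.725 m from the base axis. Payload 4 kg.
Tool frame: the origin (TCP) lies midway between the tips of the shut fingers; the grasp point (between the pads) lies 19 mm behind it; z points along the fingers, y is the direction in which the jaws open and shut (so a half turn about z gives the same grasp; the last joint's range is limited). The gripper opens to 85 mm and grips with 20 to 120 N. Pads are 22 mm wide; open, the fingers measure 114 mm over their backs; the gripper's body (76 mm by 85 mm) begins 54 mm behind the grasp point. The pads swing forward as they close: fully open they stand 13 mm farther back than shut.
Start: joints at [-1.2, 0.241, 0.005, 1.335, 0, 1.571], TCP at [0.181, -0.466, 0.231] pointing down, gripper open.
Joint ranges: [-2.72, 2.72], [-1.05, 1.87], [-1.09, 1.28], [-1.99, 2.15], [-1.42, 1.44], [-3.14, 3.14]. Speed limits (rad/s): [2.79, 2.79, 3.14, 3.14, 3.14, 3.14].

## Interface

Orientations are given as a unit quaternion [x, y, z, w].
In Python, from workcell import get_obs, camera, camera_model, job_done, masks_of gives the robot as it stands.
- The arm moves only by the tool jog_arm, never from a script. Its argument "deltas" is a list that holds one entry, the list of rows, each a list of 7 numbers: the shift along the tool's x, y, z in mm, then the turn, a rotation vector about the tool's x, y, z in degrees, then the finger opening in mm, from 0 to 85.4. A call has 1 to 5 rows; each row shifts and turns the pose as measured when the row begins, along the tool's axes as they then stand; what a row does not reach is not made up. A row lasts 1/10 s, in which the tool goes at most 50 mm and 8.59 degrees, less where a joint would pass 70% of its speed; a pose out of reach is approached as far as the arm can. A call with a gripper value outside its range is refused whole. The fingers move at their own pace and stop on an object; the grip force is fixed at half the most. Time passes only in rows, so rows that do not move let the fingers close. It gives the time, the measured TCP pose, the force and the opening at its end, in the units of the state.
- get_obs(): the state, without advancing time (a new reading comes with each control period).
- camera(name): name is "side" or "top"; returns the picture (384x512x3 uint8, red, green, blue); there is no depth.
- camera_model(name): a dict with "fovy" (degrees; the focal length in pixels is half the picture's height over the tangent of half this angle, whatever the lens; pixels are square), "cx", "cy" (the principal point, pixels), "pose" (4x4, takes a point from camera to world coordinates). Camera axes: x right, y down, z forward; pixel columns grow to the right and rows downward; lengths in m; the calibration is good to about 2 mm. A picture is of the moment at which its call begins. camera_model takes no time and is no camera call.
- job_done(): hands the job in, once; it reports no verdict.
Trained networks look in the newest picture that a camera, given by its name, has taken for a name from the list of things; names that differ only in an ending like _2 or _b are one class to them, and where a whole thing is asked for, a point or a joint stands for the part that bears it (a point fixed in the world has none). Each returns a list of dicts, best first, with "conf" (0 to 1); they miss things now and then, are a little off and sometimes report something else, mostly with a low value. They report only what shows in the picture. A call takes as long as a camera call.
- masks_of(target, camera): "pixels" (384x512 bool, what is visible of it) and "at" ([column, row] in pixels, amid what is visible of it).
The state is a dict: "clock": time; "joint_pos": joint angles; "joint_vel": joint speeds; "tau": joint torques, N m; "eef_pos": TCP position; "tool_rot": TCP orientation; "ft_force": force on the tool from outside, world axes, zero at the start; "ft_torque": the same for the moment, N m; "grip_width": finger opening in m.
Only numpy, scipy, OpenCV 4.12 (cv2) and the standard library are available. Lean on these libraries where they do the work, as an engineer would, in place of code of your own. Each camera call takes 0.05 s, during which the arm holds its last target. There are 200 camera calls.

## Working session

There is one attempt and no reset: what is moved stays moved. The work goes in short steps, Python scripts to look and compute and a tool call to move; the robot and the scene stay as the last step left them, time stands still between calls to the robot, and variables do not carry over. Pictures are saved under pics/ and viewed, about 12 in all and at most 16, crops included, and the job is handed in when it is done.

Besides the shell and the picture viewer there is one more tool, called after ">>>" as name([rows], argument=value, ...), one row to a line, values as JSON. jog_arm: Moves the arm, as the interface text tells. Its arguments: {"type":"object","properties":{"deltas":{"type":"array"}},"required":["deltas"]}

```bash
mkdir -p pics; ls
cat > h.py <<'E'
import numpy as np, cv2
from workcell import *
def proj(cam,P):
    m=camera_model(cam); T=np.linalg.inv(np.array(m["pose"])); f=192/np.tan(np.radians(m["fovy"])/2)
    p=T[:3,:3]@np.array(P,float)+T[:3,3]; return [m["cx"]+f*p[0]/p[2], m["cy"]+f*p[1]/p[2]]
def ray(cam,uv,z):
    m=camera_model(cam); T=np.array(m["pose"]); f=192/np.tan(np.radians(m["fovy"])/2)
    d=T[:3,:3]@np.array([(uv[0]-m["cx"])/f,(uv[1]-m["cy"])/f,1]); t=(z-T[2,3])/d[2]; return T[:3,3]+t*d
def shot(cam,name):
    im=camera(cam); cv2.imwrite(f"pics/{name}.png",im[:,:,::-1]); return im
E
python3 - <<'E'
from h import *
print(get_obs())
for c in("top","side"):
    shot(c,c+"0"); m=camera_model(c); print(c,m)
    for n,z in [("jar_white",.058),("jar_yellow",.058),("jar_green",.058),("jar_black",.058),("sample_tray",.018),("clip_red",.035)]:
        for r in masks_of(n,c)[:2]: print(n,round(r["conf"],2),r["at"],r["pixels"].sum(),ray(c,r["at"],z).round(4))
E
```

```text
pics
{'clock': 0.0, 'joint_pos': array([-1.19998999e+00,  2.41429379e-01,  3.73892261e-03,  1.33521206e+00,
       -9.62906322e-07,  1.57081173e+00]), 'joint_vel': array([ 0.00031907, -0.00011014,  0.00038508,  0.00169243, -0.00135906,
       -0.00150236]), 'tau': array([-1.60402440e-03, -3.72317934e+01,  2.52408117e+01,  1.70697650e-02,
       -7.92537389e-05, -4.91951482e-06]), 'eef_pos': array([ 0.18095487, -0.46543037,  0.23041039]), 'tool_rot': array([ 9.82862884e-01,  1.84335137e-01, -1.94611360e-04, -1.03495519e-03]), 'ft_force': array([-0.37341961,  0.90873153, -0.06013912]), 'ft_torque': array([ 0.05154568, -0.01559385, -0.06942056]), 'grip_width': 0.08530532447420652}
top {'fovy': 44.59926545821001, 'cx': 241.6558176811104, 'cy': 186.91121026002597, 'pose': array([[ 0.0117047 , -0.99186634,  0.12674449,  0.41410497],
       [-0.99975814, -0.0092481 ,  0.01995343, -0.25281982],
       [-0.01861899, -0.12694738, -0.99173469,  0.9008046 ],
       [ 0.        ,  0.        ,  0.        ,  1.        ]])}
jar_white 0.57 [286.5, 232.4] 833 [ 0.4405 -0.3171  0.058 ]
jar_white 0.34 [
[... 405 characters left out ...]
ide {'fovy': 52.662056278248365, 'cx': 255.16045873176353, 'cy': 189.68332822178576, 'pose': array([[ 0.98247106, -0.11891095,  0.1435646 ,  0.37976287],
       [-0.18639713, -0.61593456,  0.76542846, -0.87050491],
       [-0.00259143, -0.77877135, -0.62730254,  0.57601778],
       [ 0.        ,  0.        ,  0.        ,  1.        ]])}
jar_white 0.58 [230.0, 225.3] 800 [ 0.4309 -0.3359  0.058 ]
jar_yellow 0.57 [305.5, 228.8] 876 [ 0.5698 -0.3723  0.058 ]
jar_green 0.64 [195.2, 224.2] 808 [ 0.3657 -0.3203  0.058 ]
jar_black 0.84 [264.9, 228.1] 845 [ 0.4948 -0.356   0.058 ]
sample_tray 0.77 [271.4, 186.6] 3536 [ 0.5465 -0.1856  0.018 ]
clip_red 0.45 [211.6, 180.9] 87 [ 0.4117 -0.16    0.035 ]
```

View pics/top0.png

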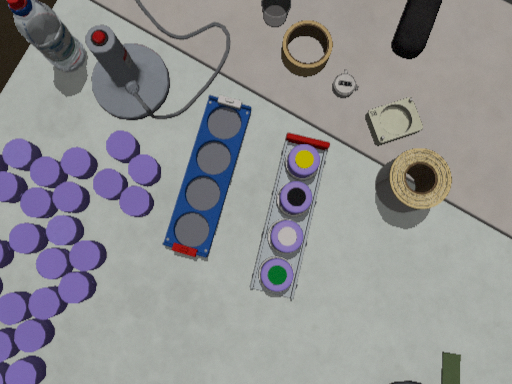

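View pics/side0.png

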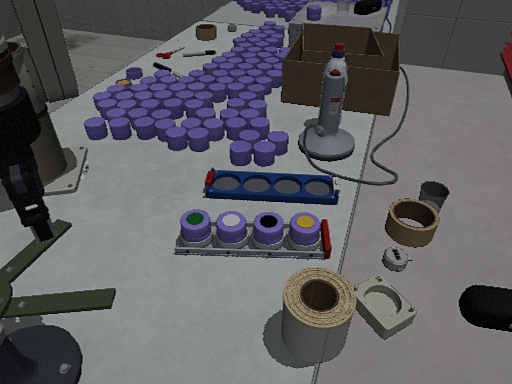

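```bash
cat > m.py <<'E'
from h import *
from scipy.optimize import least_squares
def holes(mask,lo,hi):
    c,h=cv2.findContours(mask,cv2.RETR_CCOMP,cv2.CHAIN_APPROX_NONE); out=[]
    for i,k in enumerate(c):
        if h[0][i][3]>=0 and lo<cv2.contourArea(k)<hi:
            (u,v),ax,_=cv2.fitEllipse(k); out.append([u,v,ax[0],ax[1]])
    return np.array(out)
def fit(offs,z,uv):  # row model: centre x,y, angle of +y axis; uv: {cam: [n,2]}
    off=np.array(offs)
    def pts(p): return [[p[0]-np.sin(p[2])*o,p[1]+np.cos(p[2])*o,z] for o in off]
    def res(p,cams): return np.concatenate([(np.array([proj(c,q) for q in pts(p)])-uv[c]).ravel() for c in cams])
    for cams in [[k] for k in uv]+[list(uv)]:
        r=least_squares(res,[.5,-.25,-1.4],args=(cams,)); print(cams,r.x.round(4),"rms px",np.sqrt(np.mean(r.fun**2)).round(2))
    return r.x,np.array(pts(r.x))
E
python3 - <<'E'
from m import *
J={};T={}
for c in("top","side"):
    im=cv2.imread(f"pics/{c}0.png"); big=cv2.resize(im,None,fx=4,fy=4,interpolation=cv2.INTER_CUBIC); hsv=cv2.cvtColor(big,cv2.COLOR_BGR2HSV)
    lil=cv2.inRange(hsv,(122,70,40),(150,255,255)); blu=cv2.inRange(hsv,(100,130,25),(119,255,255))
    s=lambda a:(np.array(a)[:,:2]+.5)/4-.5
    a=holes(lil,1200,8000); b=holes(blu,3000,30000)
    print(c,"stick\n",np.c_[s(a),a[:,2:]/4].round(1) if len(a) else a,"\npock\n",np.c_[s(b),b[:,2:]/4].round(1) if len(b) else b)
    k='v' if c=="top" else 'u'
    a=s(a);b=s(b)
    if len(a)==4: J[c]=a[np.argsort(a[:,1] if c=="top" else -a[:,0])]   # yellow..green
    if len(b)==4: T[c]=b[np.argsort(-b[:,1] if c=="top" else b[:,0])]   # clip end first
if J: print(fit([.108,.036,-.036,-.108],.058,J)[1].round(4))
if T: print(fit([.108,.036,-.036,-.108],.012,T)[1].round(4))
from scipy.spatial.transform import Rotation as R
o=get_obs(); print(R.from_quat(o["tool_rot"]).as_matrix().round(3))
E
```

```text
top stick
 [[276.8 274.6  20.5  21. ]
 [286.9 235.8  20.2  20.9]
 [296.1 196.4  17.7  18.2]
 [304.  158.7  20.1  20.4]
 [ 28.9 178.8  14.9  47.5]] 
pock
 [[202.6 193.2  34.2  34.9]
 [213.4 157.7  33.3  34.5]]
side stick
 [[304.9 221.3  13.3  18.8]
 [268.2 220.9  12.   17. ]
 [230.6 219.8  12.9  18.3]
 [194.6 218.1  13.1  18.6]
 [180.1 119.    9.8  17.7]
 [219.8 105.6  14.2  24.1]] 
pock
 [[287.1 186.4  14.3  27.7]
 [256.4 184.8  14.1  27.3]
 [226.  183.2  13.9  26.8]]
[[ 0.932  0.362  0.   ]
 [ 0.362 -0.932 -0.   ]
 [ 0.     0.    -1.   ]]
```

Run:
```python
from m import *
J={"top":np.array([[304,158.7],[296.1,196.4],[286.9,235.8],[276.8,274.6]]),"side":np.array([[304.9,221.3],[268.2,220.9],[230.6,219.8],[194.6,218.1]])}
print(fit([.108,.036,-.036,-.108],.058,J)[1].round(4))
# free per-jar top
for c in J: print(c,[ray(c,u,.058)[:2].round(4).tolist() for u in J[c]])
import m
def fit2(idx,z,uv):
    def pts(p): return np.array([[p[0]-np.sin(p[2])*o,p[1]+np.cos(p[2])*o,z] for o in (.108,.036,-.036,-.108)])
    def res(p,cs): return np.concatenate([(np.array([proj(c,pts(p)[i]) for i in idx[c]])-uv[c]).ravel() for c in cs])
    for cs in (["top"],["side"],["top","side"]):
        r=least_squares(res,[.55,-.17,1.4],args=(cs,)); print(cs,r.x.round(4),np.sqrt(np.mean(r.fun**2)).round(2))
    return pts(r.x)
U={"top":np.array([[202.6,193.2],[213.4,157.7]]),"side":np.array([[226,183.2],[256.4,184.8],[287.1,186.4]])}
print(fit2({"top":[1,2],"side":[0,1,2]},.012,U).round(4))
```

```text
['top'] [ 0.4702 -0.3253 -1.8019] rms px 0.41
['side'] [ 0.4699 -0.3284 -1.8037] rms px 0.34
['top', 'side'] [ 0.4701 -0.3262 -1.8027] rms px 0.61
[[ 0.5752 -0.351   0.058 ]
 [ 0.5052 -0.3345  0.058 ]
 [ 0.4351 -0.3179  0.058 ]
 [ 0.365  -0.3014  0.058 ]]
top [[0.5748, -0.349], [0.5055, -0.3344], [0.4344, -0.3178], [0.3659, -0.2999]]
side [[0.5745, -0.3523], [0.5051, -0.3378], [0.4341, -0.321], [0.3657, -0.3029]]
['top'] [ 0.5495 -0.17    1.2981] 0.02
['side'] [ 0.5497 -0.1746  1.2958] 0.05
['top', 'side'] [ 0.5499 -0.1712  1.3104] 0.55
[[ 0.4455 -0.1434  0.012 ]
 [ 0.5151 -0.1619  0.012 ]
 [ 0.5847 -0.1804  0.012 ]
 [ 0.6542 -0.199   0.012 ]]
```

```bash
cat > p.py <<'E'
import sys
from h import *
from scipy.spatial.transform import Rotation as R
J=dict(zip("ybwg",[(.5752,-.3516),(.5052,-.3350),(.4351,-.3185),(.3650,-.3020)]))
P=dict(zip("ybwg",[(.4456,-.1428),(.5149,-.1623),(.5843,-.1817),(.6536,-.2012)]))
def plan(kind,key,z):
    o=get_obs(); M=R.from_quat(o["tool_rot"]); x,y=(J if kind=="J" else P)[key]; yaw=np.radians(-13.3 if kind=="J" else -15.7)
    G=R.from_matrix(np.array([[np.cos(yaw),np.sin(yaw),0],[np.sin(yaw),-np.cos(yaw),0],[0,0,-1]]))
    d=np.array([x,y,z])-o["eef_pos"]; rv=np.degrees((M.inv()*G).as_rotvec())
    n=int(np.ceil(max(np.linalg.norm(d)/.045,np.linalg.norm(rv)/8,1)))
    print("world d mm",(d*1e3).round(1),"tool d",(M.inv().apply(d)*1e3).round(1),"rot",rv.round(1),"n",n)
    for i in range(n):
        print(((M*R.from_rotvec(np.radians(rv)*i/n)).inv().apply(d/n)*1e3).round(0),(rv/n).round(1))
plan(sys.argv[1],sys.argv[2],float(sys.argv[3]))
E
python3 p.py J y .2
```

```text
world d mm [394.  114.4 -31.3] tool d [408.7  36.1  31.3] rot [ 0.  -0.  34.5] n 10
[41.  4.  3.] [ 0.  -0.   3.5]
[41.  1.  3.] [ 0.  -0.   3.5]
[41. -1.  3.] [ 0.  -0.   3.5]
[41. -4.  3.] [ 0.  -0.   3.5]
[41. -6.  3.] [ 0.  -0.   3.5]
[40. -9.  3.] [ 0.  -0.   3.5]
[ 40. -11.   3.] [ 0.  -0.   3.5]
[ 39. -13.   3.] [ 0.  -0.   3.5]
[ 38. -16.   3.] [ 0.  -0.   3.5]
[ 37. -18.   3.] [ 0.  -0.   3.5]
```

>>> jog_arm([
  [[41,4,0,0,0,3.5,85],[41,1,0,0,0,3.5,85],[41,-1,0,0,0,3.5,85],[41,-4,3,0,0,3.5,85],[41,-6,3,0,0,3.5,85]],
])

```text
clock: 1.2
eef_pos: [0.381, -0.4127, 0.2263]
tool_rot: [1.0, 0.02, -0.0, 0.002]
ft_force: [-0.4, -0.4, 0.9]
grip_width: 0.0849
```

```bash
python3 p.py J y .18
```

```text
world d mm [194.2  61.1 -46.3] tool d [196.5 -53.4  46.1] rot [ 0.2 -0.  15.6] n 5
[ 39. -11.   9.] [ 0.  -0.   3.1]
[ 39. -13.   9.] [ 0.  -0.   3.1]
[ 38. -15.   9.] [ 0.  -0.   3.1]
[ 37. -17.   9.] [ 0.  -0.   3.1]
[ 36. -19.   9.] [ 0.  -0.   3.1]
```

>>> jog_arm([
  [[39,-11,9,0,0,3.1,85],[39,-13,9,0,0,3.1,85],[38,-15,9,0,0,3.1,85],[37,-17,9,0,0,3.1,85],[36,-19,9,0,0,3.1,85]],
])

```text
clock: 1.7
eef_pos: [0.5844, -0.3491, 0.1811]
tool_rot: [0.993, -0.121, 0.002, 0.003]
ft_force: [0.6, -1.3, 0.3]
grip_width: 0.0852
```

```bash
python3 p.py J y .11
```

```text
world d mm [ -9.2  -2.5 -71.1] tool d [-8.7  4.2 71.1] rot [ 0.3 -0.3 -0.6] n 2
[-4.  2. 36.] [ 0.2 -0.1 -0.3]
[-4.  2. 36.] [ 0.2 -0.1 -0.3]
```

Overshoot is momentum; settle and descend in part, then check alignment by picture.

>>> jog_arm([
  [[-4,2,30,0.2,-0.1,-0.3,85],[-4,2,30,0.2,-0.1,-0.3,85],[0,0,8,0,0,0,85],[0,0,0,0,0,0,85]],
])

```text
clock: 2.1
eef_pos: [0.5832, -0.347, 0.1079]
tool_rot: [0.994, -0.111, 0.001, -0.001]
ft_force: [0.2, -0.4, -0.4]
grip_width: 0.0849
```

```bash
python3 p.py J y .027
python3 - <<'E'
from m import *
shot("top","t1");im=shot("side","s1")
cv2.imwrite("pics/s1c.png",np.hstack([cv2.resize(im[130:290,180:370,::-1],None,fx=2,fy=2),cv2.resize(cv2.imread("pics/t1.png")[100:260,210:400],None,fx=2,fy=2)]))
E
```

```text
world d mm [ -8.   -4.6 -80.9] tool d [-6.9  6.5 80.9] rot [-0.1 -0.1  0.6] n 2
[-3.  3. 40.] [-0.1 -0.1  0.3]
[-3.  3. 40.] [-0.1 -0.1  0.3]
```

View pics/s1c.png

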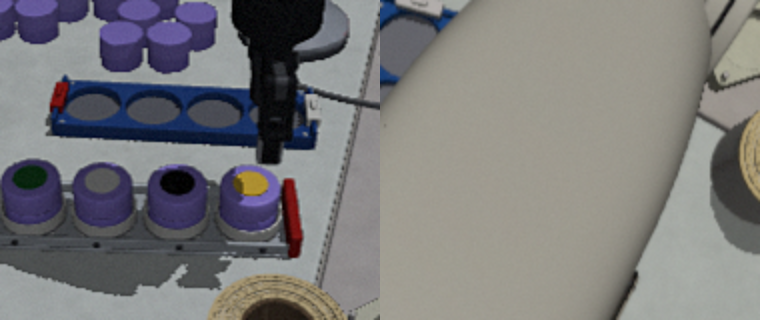

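>>> jog_arm([
  [[-7,5,15,0,0,0.6,85],[-3,2,10,0,0,0,85],[0,0,0,0,0,0,85]],
])

```text
clock: 2.5
eef_pos: [0.575, -0.355, 0.0906]
tool_rot: [0.993, -0.117, 0.007, 0.002]
ft_force: [0.4, 0.0, -0.4]
grip_width: 0.0847
```

```bash
python3 p.py J y .027
```

```text
world d mm [  0.2   3.4 -63.6] tool d [-1.6 -3.4 63.5] rot [ 0.1 -0.8 -0.2] n 2
[-1. -2. 32.] [ 0.1 -0.4 -0.1]
[-1. -2. 32.] [ 0.1 -0.4 -0.1]
```

>>> jog_arm([
  [[0,-2,22,0,-0.4,0,85],[0,-2,22,0,-0.3,0,85],[0,0,13,0,0,0,85],[0,0,0,0,0,0,85]],
])

```text
clock: 2.9
eef_pos: [0.5804, -0.3544, 0.0393]
tool_rot: [0.993, -0.118, 0.007, 0.003]
ft_force: [0.1, 0.2, 0.1]
grip_width: 0.0852
```

```bash
python3 p.py J y .027
```

```text
world d mm [ -5.2   2.8 -12.3] tool d [-5.9 -1.6 12.3] rot [ 0.3 -0.8 -0.2] n 1
[-6. -2. 12.] [ 0.3 -0.8 -0.2]
```

>>> jog_arm([
  [[-6,-2,8,0.3,-0.8,0,85],[-2,0,5,0,0,0,85],[0,0,0,0,0,0,85]],
])

```text
clock: 3.2
eef_pos: [0.5741, -0.3514, 0.0282]
tool_rot: [0.993, -0.118, 0.001, 0.001]
ft_force: [-1.1, 0.0, 0.8]
grip_width: 0.0851
```

```bash
python3 p.py J y .027;python3 - <<'E'
from m import *
im=shot("side","s2")
cv2.imwrite("pics/s2c.png",cv2.resize(im[130:290,210:370,::-1],None,fx=3,fy=3))
E
```

```text
world d mm [ 1.1 -0.2 -1.2] tool d [ 1.1 -0.1  1.3] rot [ 0.  -0.2 -0.2] n 1
[ 1. -0.  1.] [ 0.  -0.2 -0.2]
```

View pics/s2c.png

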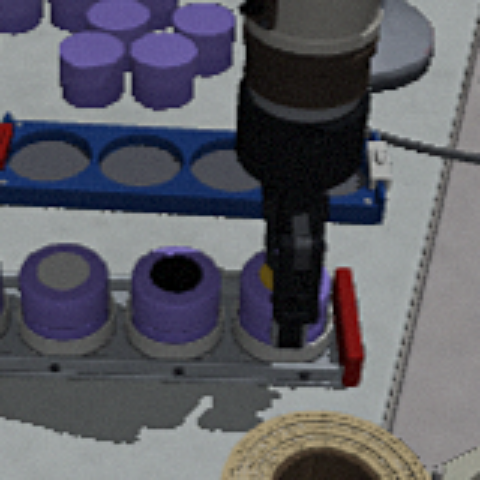

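>>> jog_arm([
  [[1,0,0,0,0,0,60],[0,0,0,0,0,0,50],[0,0,0,0,0,0,50],[0,0,0,0,0,0,50],[0,0,0,0,0,0,50]],
])

```text
clock: 3.75
eef_pos: [0.5768, -0.3526, 0.031]
tool_rot: [0.993, -0.118, 0.004, 0.001]
ft_force: [0.4, -0.1, -1.3]
grip_width: 0.0567
```

>>> jog_arm([
  [[0,0,-10,0,0,0,50],[0,0,-20,0,0,0,50],[0,0,-30,0,0,0,50],[0,0,-25,0,0,0,50],[0,0,0,0,0,0,50]],
])

```text
clock: 4.25
eef_pos: [0.575, -0.3515, 0.1186]
tool_rot: [0.993, -0.118, 0.001, 0.001]
ft_force: [0.2, -0.2, -0.7]
grip_width: 0.0567
```

```bash
python3 p.py P y .12
```

```text
world d mm [-129.4  208.7    1.4] tool d [-174.6 -172.7   -2. ] rot [ 0.  -0.2  2.2] n 6
[-29. -29.  -0.] [ 0.  -0.   0.4]
[-29. -29.  -0.] [ 0.  -0.   0.4]
[-29. -28.  -0.] [ 0.  -0.   0.4]
[-30. -28.  -0.] [ 0.  -0.   0.4]
[-30. -28.  -0.] [ 0.  -0.   0.4]
[-30. -28.  -0.] [ 0.  -0.   0.4]
```

>>> jog_arm([
  [[-15,-15,0,0,0,0.4,50],[-25,-25,0,0,0,0.4,50],[-29,-28,0,0,0,0.4,50],[-29,-28,0,0,0,0.4,50],[-25,-25,0,0,0,0.4,50]],
])

```text
clock: 4.75
eef_pos: [0.4846, -0.2032, 0.1151]
tool_rot: [0.99, -0.139, 0.003, 0.001]
ft_force: [0.5, 0.5, -0.8]
grip_width: 0.0572
```

```bash
python3 p.py P y .12
```

```text
world d mm [-39.   60.4   4.9] tool d [-54.  -47.4  -5.3] rot [ 0.1 -0.4 -0.2] n 2
[-27. -24.  -3.] [ 0.1 -0.2 -0.1]
[-27. -24.  -3.] [ 0.1 -0.2 -0.1]
```

>>> jog_arm([
  [[-22,-19,-2,0,-0.2,0,50],[-18,-16,0,0,0,0,50],[-8,-7,0,0,0,0,50],[-2,-2,0,0,0,0,50],[0,0,0,0,0,0,50]],
])

```text
clock: 5.25
eef_pos: [0.4422, -0.1411, 0.1146]
tool_rot: [0.991, -0.137, -0.002, 0.0]
ft_force: [0.9, -0.5, -0.8]
grip_width: 0.0564
```

```bash
python3 p.py P y .06
```

```text
world d mm [  3.4  -1.7 -54.6] tool d [ 3.9  0.6 54.6] rot [ 0.1  0.2 -0. ] n 2
[ 2.  0. 27.] [ 0.   0.1 -0. ]
[ 2.  0. 27.] [ 0.   0.1 -0. ]
```

>>> jog_arm([
  [[3,0,20,0,0,0,50],[1,0,22,0,0,0,50],[0,0,10,0,0,0,50],[0,0,3,0,0,0,50],[0,0,0,0,0,0,50]],
])

```text
clock: 5.75
eef_pos: [0.4513, -0.1471, 0.0588]
tool_rot: [0.99, -0.139, 0.002, 0.002]
ft_force: [0.4, 0.5, -1.2]
grip_width: 0.0568
```

```bash
python3 p.py P y .026;python3 - <<'E'
from m import *
im=shot("side","s3");t=shot("top","t3")
cv2.imwrite("pics/s3c.png",np.hstack([cv2.resize(im[130:250,180:310,::-1],None,fx=3,fy=3),cv2.resize(t[160:280,150:280,::-1],None,fx=3,fy=3)]))
E
```

```text
world d mm [ -5.7   4.3 -32.8] tool d [-6.8 -2.6 32.8] rot [ 0.2 -0.2 -0.2] n 1
[-7. -3. 33.] [ 0.2 -0.2 -0.2]
```

View pics/s3c.png

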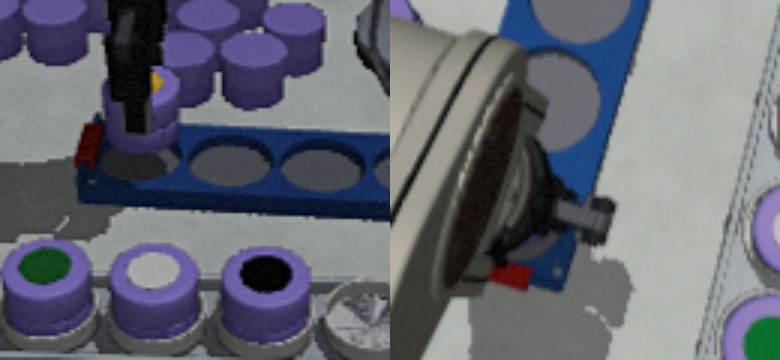

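>>> jog_arm([
  [[-7,-2,4,0,0,0,50],[-3,-1,5,0,0,0,50],[0,0,3,0,0,0,50],[0,0,0,0,0,0,50]],
])

```text
clock: 6.25
eef_pos: [0.444, -0.1416, 0.049]
tool_rot: [0.99, -0.139, 0.005, 0.002]
ft_force: [-1.1, -0.2, 1.1]
grip_width: 0.0569
```

```bash
python3 p.py P y .026
```

```text
world d mm [  1.6  -1.2 -23. ] tool d [ 1.6  0.6 23.1] rot [ 0.2 -0.6 -0.2] n 1
[ 2.  1. 23.] [ 0.2 -0.6 -0.2]
```

>>> jog_arm([
  [[0,0,5,0,-0.5,0,50],[0,0,5,0,0,0,50],[0,0,4,0,0,0,50],[0,0,0,0,0,0,50]],
])

```text
clock: 6.65
eef_pos: [0.4515, -0.1437, 0.0423]
tool_rot: [0.99, -0.138, 0.009, 0.003]
ft_force: [-0.2, 0.2, -0.4]
grip_width: 0.0566
```

```bash
python3 p.py P y .026
```

```text
world d mm [ -5.9   0.9 -16.3] tool d [-6.3  0.7 16.2] rot [ 0.2 -1.  -0.2] n 1
[-6.  1. 16.] [ 0.2 -1.  -0.2]
```

>>> jog_arm([
  [[-5,0,0,0,-1,0,50],[0,0,0,0,0,0,50]],
])

```text
clock: 6.85
eef_pos: [0.447, -0.1424, 0.0427]
tool_rot: [0.99, -0.138, 0.0, 0.002]
ft_force: [-0.5, -0.3, 0.2]
grip_width: 0.0569
```

>>> jog_arm([
  [[0,0,0,0,0,0,50]],
])

```text
clock: 6.95
eef_pos: [0.4471, -0.1424, 0.0426]
tool_rot: [0.99, -0.138, 0.0, 0.002]
ft_force: [0.6, 0.7, 1.1]
grip_width: 0.0568
```

```bash
python3 p.py P y .026
python3 - <<'E'
from m import *
for i in range(4):
    o=get_obs(); print(o["clock"],o["eef_pos"].round(4),o["tool_rot"].round(4),o["joint_vel"].round(3)); camera("side")
E
```

```text
world d mm [ -1.5  -0.4 -16.6] tool d [-1.3  0.7 16.6] rot [ 0.2 -0.  -0.2] n 1
[-1.  1. 17.] [ 0.2 -0.  -0.2]
6.95 [ 0.4471 -0.1424  0.0426] [ 9.904e-01 -1.383e-01  1.000e-04  1.900e-03] [0.    0.003 0.004 0.004 0.    0.002]
7.0 [ 0.4471 -0.1424  0.0426] [ 9.904e-01 -1.383e-01  1.000e-04  1.900e-03] [-0.002  0.    -0.003 -0.003  0.001  0.   ]
7.05 [ 0.4471 -0.1424  0.0426] [ 9.904e-01 -1.383e-01  1.000e-04  1.900e-03] [ 0.    -0.    -0.001  0.    -0.     0.   ]
7.1 [ 0.4471 -0.1424  0.0426] [ 9.904e-01 -1.383e-01  2.000e-04  1.900e-03] [-0.001 -0.001  0.    -0.001 -0.001 -0.   ]
```

>>> jog_arm([
  [[-3,0,10,0,-0.3,0,50],[0,0,0,0,0,0,50]],
])

```text
clock: 7.35
eef_pos: [0.4524, -0.1441, 0.0371]
tool_rot: [0.99, -0.138, 0.006, 0.003]
ft_force: [-1.3, 0.2, -0.7]
grip_width: 0.0571
```

```bash
python3 p.py P y .026
```

```text
world d mm [ -6.8   1.3 -11.1] tool d [-7.1  0.6 11. ] rot [ 0.2 -0.8 -0.2] n 1
[-7.  1. 11.] [ 0.2 -0.8 -0.2]
```

>>> jog_arm([
  [[-7,0,-1,0,-0.8,0,50],[0,0,0,0,0,0,50]],
])

```text
clock: 7.55
eef_pos: [0.4454, -0.1421, 0.0381]
tool_rot: [0.99, -0.138, -0.001, 0.002]
ft_force: [-1.2, 1.2, 1.4]
grip_width: 0.0569
```

```bash
python3 p.py P y .026
```

```text
world d mm [  0.2  -0.7 -12.1] tool d [ 0.4  0.6 12.1] rot [ 0.2  0.1 -0.2] n 1
[ 0.  1. 12.] [ 0.2  0.1 -0.2]
```

>>> jog_arm([
  [[-5,0,8,0,-0.7,0,50],[0,0,0,0,0,0,50]],
])

```text
clock: 7.75
eef_pos: [0.4489, -0.1431, 0.0347]
tool_rot: [0.99, -0.138, 0.002, 0.002]
ft_force: [-0.3, -0.5, -1.0]
grip_width: 0.0565
```

```bash
python3 p.py P y .026
```

```text
world d mm [-3.3  0.3 -8.7] tool d [-3.3  0.6  8.6] rot [ 0.2 -0.2 -0.2] n 1
[-3.  1.  9.] [ 0.2 -0.2 -0.2]
```

>>> jog_arm([
  [[-10,0,8,0,-1,0,50],[0,0,0,0,0,0,50]],
])

```text
clock: 7.95
eef_pos: [0.4508, -0.1437, 0.032]
tool_rot: [0.99, -0.138, 0.005, 0.003]
ft_force: [-0.3, 0.9, -1.1]
grip_width: 0.0564
```

```bash
python3 p.py P y .026
```

```text
world d mm [-5.2  0.9 -6. ] tool d [-5.3  0.5  6. ] rot [ 0.2 -0.6 -0.2] n 1
[-5.  1.  6.] [ 0.2 -0.6 -0.2]
```

>>> jog_arm([
  [[-5,0,0,0,-0.6,0,50]],
])

```text
clock: 8.05
eef_pos: [0.447, -0.1427, 0.0323]
tool_rot: [0.99, -0.138, 0.001, 0.002]
ft_force: [6.7, -0.9, 3.6]
grip_width: 0.0572
```

>>> jog_arm([
  [[-1,0,4,0,0,0,50]],
])

```text
clock: 8.15
eef_pos: [0.4482, -0.143, 0.0302]
tool_rot: [0.99, -0.138, 0.003, 0.002]
ft_force: [2.9, 1.3, 16.3]
grip_width: 0.0571
```

>>> jog_arm([
  [[0,0,0,0,0,0,50]],
])

```text
clock: 8.25
eef_pos: [0.4483, -0.143, 0.0304]
tool_rot: [0.99, -0.138, 0.003, 0.002]
ft_force: [1.6, 0.2, 1.8]
grip_width: 0.0571
```

```bash
python3 p.py P y .026
```

```text
world d mm [-2.7  0.2 -4.4] tool d [-2.7  0.5  4.4] rot [ 0.2 -0.4 -0.2] n 1
[-3.  1.  4.] [ 0.2 -0.4 -0.2]
```

Run:
```python
from m import *
im=shot("side","s4")
cv2.imwrite("pics/s4c.png",cv2.resize(im[145:235,185:305,::-1],None,fx=6,fy=6,interpolation=cv2.INTER_CUBIC))
```

```text
(no output)
```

View pics/s4c.png

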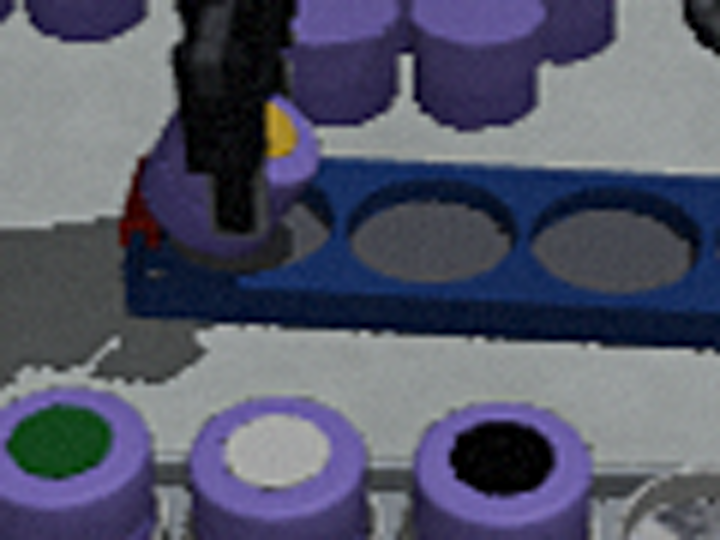

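>>> jog_arm([
  [[0,0,-10,0,0,0,50],[0,0,-20,0,0,0,50],[0,0,-20,0,0,0,50],[0,0,-10,0,0,0,50],[0,0,0,0,0,0,50]],
])

```text
clock: 8.8
eef_pos: [0.4355, -0.1389, 0.087]
tool_rot: [0.99, -0.138, -0.011, 0.0]
ft_force: [0.2, -0.2, -0.9]
grip_width: 0.057
```

```bash
python3 p.py P y .09
python3 - <<'E'
from m import *
im=shot("side","s5")
a=cv2.resize(im[110:220,180:290,::-1],None,fx=3.5,fy=3.5,interpolation=cv2.INTER_CUBIC)
b=cv2.resize(cv2.imread("pics/s3.png")[120:230,180:290],None,fx=3.5,fy=3.5,interpolation=cv2.INTER_CUBIC)
cv2.imwrite("pics/s5c.png",np.hstack([a,b]))
E
```

```text
world d mm [10.1 -3.9  3. ] tool d [10.7  0.9 -3.3] rot [ 0.2  1.2 -0.2] n 1
[11.  1. -3.] [ 0.2  1.2 -0.2]
```

View pics/s5c.png

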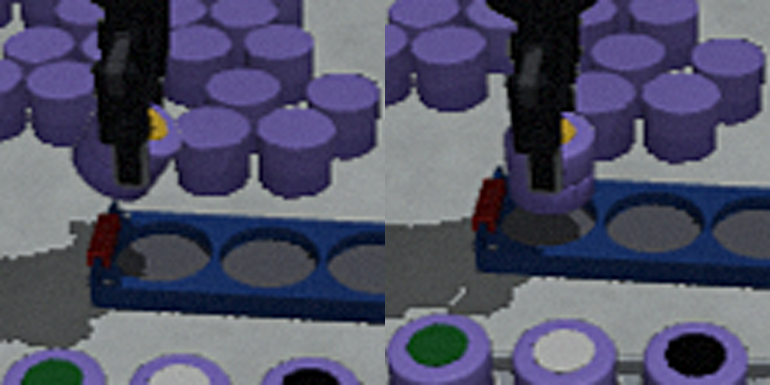

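```bash
sed -i 's/^def plan/P["t"]=(.34,-.17)\ndef plan/' p.py; python3 p.py P t .085
```

```text
world d mm [-95.  -31.2  -1.3] tool d [-82.8  56.    3.3] rot [ 0.2  1.3 -0.2] n 3
[-28.  19.   1.] [ 0.1  0.4 -0.1]
[-28.  19.   1.] [ 0.1  0.4 -0.1]
[-28.  19.   1.] [ 0.1  0.4 -0.1]
```

>>> jog_arm([
  [[-15,10,0,0,0.3,0,50],[-25,17,0,0,0.3,0,50],[-25,17,0,0,0.3,0,50],[-15,10,0,0,0.3,0,50],[0,0,0,0,0,0,50]],
])

```text
clock: 9.35
eef_pos: [0.333, -0.1658, 0.0816]
tool_rot: [0.99, -0.137, -0.009, -0.001]
ft_force: [0.3, -0.3, -0.6]
grip_width: 0.0569
```

```bash
python3 p.py P t .085
python3 - <<'E'
from m import *
im=shot("side","s6");t=shot("top","t6")
a=cv2.resize(im[130:250,130:250,::-1],None,fx=3.2,fy=3.2,interpolation=cv2.INTER_CUBIC)
b=cv2.resize(t[220:340,130:250,::-1],None,fx=3.2,fy=3.2,interpolation=cv2.INTER_CUBIC)
cv2.imwrite("pics/s6c.png",np.hstack([a,b]))
E
```

```text
world d mm [ 7.  -4.2  3.4] tool d [ 7.8  2.1 -3.5] rot [ 0.   1.  -0.1] n 1
[ 8.  2. -3.] [ 0.   1.  -0.1]
```

View pics/s6c.png

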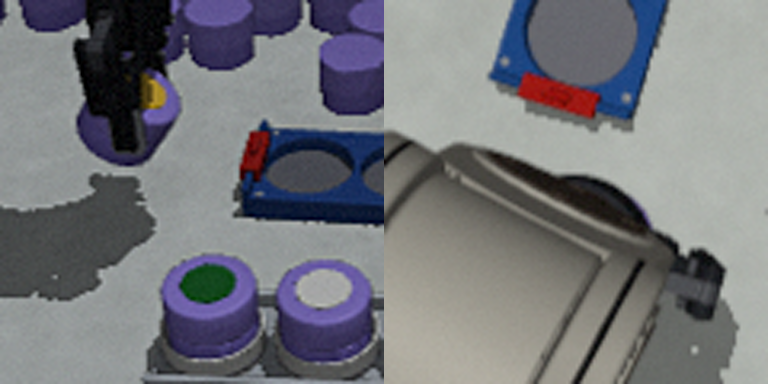

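>>> jog_arm([
  [[4,0,15,0,0.5,0,50],[2,0,15,0,0,0,50],[0,0,5,0,0,0,50],[0,0,0,0,0,0,50]],
])

```text
clock: 9.85
eef_pos: [0.3457, -0.1675, 0.0459]
tool_rot: [0.991, -0.135, -0.002, -0.0]
ft_force: [-0.0, 0.3, -0.5]
grip_width: 0.0567
```

>>> jog_arm([
  [[-3,0,8,0,0,0,50],[0,0,0,0,0,0,50]],
])

```text
clock: 10.05
eef_pos: [0.3435, -0.1665, 0.0376]
tool_rot: [0.991, -0.135, -0.002, -0.0]
ft_force: [-0.4, -0.6, -1.0]
grip_width: 0.0567
```

```bash
python3 p.py P t .022
```

```text
world d mm [ -3.5  -3.5 -15.6] tool d [-2.3  4.3 15.6] rot [-0.   0.2  0.2] n 1
[-2.  4. 16.] [-0.   0.2  0.2]
```

>>> jog_arm([
  [[0,0,5,0,0,0,50]],
])

```text
clock: 10.15
eef_pos: [0.3444, -0.1668, 0.033]
tool_rot: [0.991, -0.135, -0.001, 0.0]
ft_force: [0.2, -0.1, -0.3]
grip_width: 0.0566
```

>>> jog_arm([
  [[0,0,5,0,0,0,50]],
])

```text
clock: 10.25
eef_pos: [0.3445, -0.1668, 0.0279]
tool_rot: [0.991, -0.135, -0.001, 0.0]
ft_force: [-0.2, 0.7, -1.1]
grip_width: 0.0568
```

>>> jog_arm([
  [[0,0,4,0,0,0,50]],
])

```text
clock: 10.35
eef_pos: [0.3446, -0.1669, 0.0236]
tool_rot: [0.991, -0.135, -0.0, 0.0]
ft_force: [0.8, 0.1, -0.9]
grip_width: 0.0567
```

>>> jog_arm([
  [[0,0,4,0,0,0,50]],
])

```text
clock: 10.45
eef_pos: [0.3451, -0.1671, 0.0214]
tool_rot: [0.991, -0.135, 0.0, 0.0]
ft_force: [-14.0, 7.5, 66.5]
grip_width: 0.0571
```

>>> jog_arm([
  [[0,0,2,0,0,0,50]],
])

```text
clock: 10.55
eef_pos: [0.3451, -0.1671, 0.0216]
tool_rot: [0.991, -0.135, 0.0, 0.0]
ft_force: [-9.5, 5.1, 34.3]
grip_width: 0.0569
```

Run:
```python
from m import *
im=shot("side","s7")
cv2.imwrite("pics/s7c.png",cv2.resize(im[150:240,130:250,::-1],None,fx=4,fy=4,interpolation=cv2.INTER_CUBIC))
```

```text
(no output)
```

View pics/s7c.png

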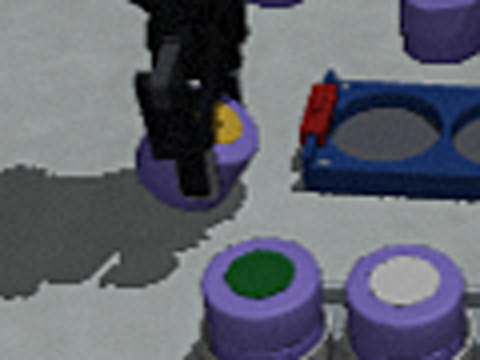

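>>> jog_arm([
  [[0,0,-10,0,0,0,50],[0,0,-15,0,0,0,50],[0,0,-5,0,0,0,50]],
])

```text
clock: 10.9
eef_pos: [0.3447, -0.1671, 0.0529]
tool_rot: [0.991, -0.135, 0.001, 0.0]
ft_force: [-0.3, 0.5, -0.9]
grip_width: 0.0566
```

>>> jog_arm([
  [[0,0,0,0,6,0,50],[0,0,0,0,6,0,50],[0,0,0,0,6,0,50],[0,0,0,0,6,0,50],[0,0,0,0,0,0,50]],
])

```text
clock: 11.4
eef_pos: [0.345, -0.1667, 0.0518]
tool_rot: [0.968, -0.131, 0.214, 0.029]
ft_force: [-1.5, 0.4, -1.9]
grip_width: 0.0568
```

```bash
python3 p.py P t .05;  python3 - <<'E'
from m import *
im=shot("side","s8")
cv2.imwrite("pics/s8c.png",cv2.resize(im[130:240,110:250,::-1],None,fx=4,fy=4,interpolation=cv2.INTER_CUBIC))
E
```

```text
world d mm [-5.  -3.3 -1.8] tool d [-4.4  4.5 -0. ] rot [ -0.  -24.9   0.2] n 4
[-1.  1. -0.] [-0.  -6.2  0.1]
[-1.  1.  0.] [-0.  -6.2  0.1]
[-1.  1.  0.] [-0.  -6.2  0.1]
[-1.  1.  0.] [-0.  -6.2  0.1]
```

View pics/s8c.png

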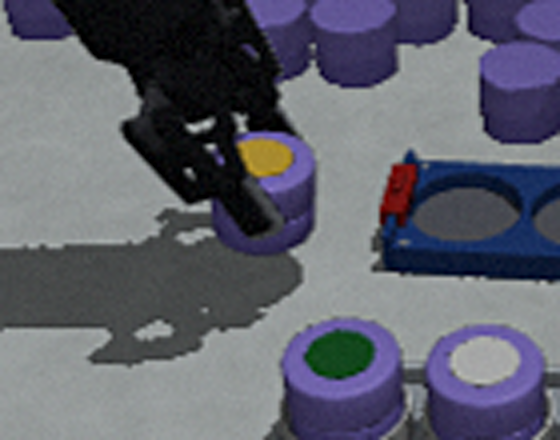

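>>> jog_arm([
  [[-4,0,9,0,0,0,50],[-4,0,9,0,0,0,50],[0,0,0,0,0,0,50]],
])

```text
clock: 11.75
eef_pos: [0.3534, -0.1716, 0.0359]
tool_rot: [0.967, -0.131, 0.215, 0.031]
ft_force: [0.3, 0.1, -0.7]
grip_width: 0.0569
```

>>> jog_arm([
  [[-1.5,0,3.5,0,0,0,50]],
])

```text
clock: 11.85
eef_pos: [0.3556, -0.1728, 0.033]
tool_rot: [0.967, -0.131, 0.215, 0.031]
ft_force: [0.4, 0.6, -0.4]
grip_width: 0.0568
```

>>> jog_arm([
  [[-1.5,0,3.5,0,0,0,50]],
])

```text
clock: 11.95
eef_pos: [0.3572, -0.1735, 0.0296]
tool_rot: [0.967, -0.131, 0.216, 0.031]
ft_force: [0.1, -0.4, -1.4]
grip_width: 0.0564
```

>>> jog_arm([
  [[-1,0,2,0,0,0,50]],
])

```text
clock: 12.05
eef_pos: [0.358, -0.1739, 0.0275]
tool_rot: [0.967, -0.131, 0.216, 0.032]
ft_force: [0.1, 0.3, -1.3]
grip_width: 0.0564
```

>>> jog_arm([
  [[-2,0,2,0,0,0,50]],
])

```text
clock: 12.15
eef_pos: [0.3576, -0.174, 0.0249]
tool_rot: [0.967, -0.13, 0.216, 0.032]
ft_force: [-0.3, -0.1, -0.8]
grip_width: 0.057
```

>>> jog_arm([
  [[-2,0,2,0,0,0,50]],
])

```text
clock: 12.25
eef_pos: [0.3568, -0.1737, 0.0221]
tool_rot: [0.967, -0.13, 0.216, 0.032]
ft_force: [0.7, 0.6, -1.2]
grip_width: 0.0565
```

>>> jog_arm([
  [[-2,0,2,0,0,0,50]],
])

```text
clock: 12.35
eef_pos: [0.3557, -0.1735, 0.0193]
tool_rot: [0.967, -0.13, 0.216, 0.032]
ft_force: [0.2, -0.2, -0.6]
grip_width: 0.0567
```

>>> jog_arm([
  [[-1,0,2,0,0,0,50]],
])

```text
clock: 12.45
eef_pos: [0.3555, -0.1734, 0.018]
tool_rot: [0.967, -0.131, 0.217, 0.032]
ft_force: [-40.3, 14.1, 81.7]
grip_width: 0.0568
```

>>> jog_arm([
  [[0,0,-0.5,0,0,0,62],[0,0,0,0,0,0,75],[0,0,0,0,0,0,85],[0,0,0,0,0,0,85]],
])

```text
clock: 12.85
eef_pos: [0.3552, -0.1736, 0.019]
tool_rot: [0.967, -0.131, 0.218, 0.032]
ft_force: [-0.1, 0.3, -0.6]
grip_width: 0.0852
```

>>> jog_arm([
  [[0,0,-20,0,0,0,85],[0,0,-30,0,0,0,85],[0,0,-30,0,0,0,85],[0,0,-20,0,0,0,85],[0,0,0,0,0,0,85]],
])

```text
clock: 13.35
eef_pos: [0.3118, -0.1606, 0.1105]
tool_rot: [0.967, -0.131, 0.216, 0.031]
ft_force: [-0.1, -0.7, 0.7]
grip_width: 0.0848
```

>>> jog_arm([
  [[0,0,0,0,-6,0,85],[0,0,0,0,-6,0,85],[0,0,0,0,-6,0,85],[0,0,0,0,-7,0,85],[0,0,0,0,0,0,85]],
])

```text
clock: 13.85
eef_pos: [0.3096, -0.1594, 0.1052]
tool_rot: [0.991, -0.135, -0.009, 0.001]
ft_force: [-0.6, -0.1, -0.0]
grip_width: 0.0852
```

```bash
python3 - <<'E'
from m import *
im=shot("side","s9")
a=im[130:240,110:250,::-1]
cv2.imwrite("pics/s9c.png",cv2.resize(a,None,fx=4,fy=4,interpolation=cv2.INTER_CUBIC))
big=cv2.resize(np.ascontiguousarray(im[:,:,::-1]),None,fx=4,fy=4,interpolation=cv2.INTER_CUBIC);hsv=cv2.cvtColor(big,cv2.COLOR_BGR2HSV)
a=holes(cv2.inRange(hsv,(122,70,40),(150,255,255)),1200,8000)
for u in (a[:,:2]+.5)/4-.5: print(u.round(1),ray("side",u,.047).round(4)+[0,.0012,0])
E
python3 p.py P t .06
```

```text
[268.2 220.9] [ 0.5078 -0.3254  0.047 ]
[230.6 219.8] [ 0.4352 -0.3082  0.047 ]
[194.6 218.1] [ 0.3655 -0.2897  0.047 ]
[179.2 183. ] [ 0.3395 -0.1685  0.047 ]
[180.2 119. ] [0.3529 0.1276 0.047 ]
[219.8 105.6] [0.4717 0.1878 0.047 ]
world d mm [ 32.2 -11.4 -44.9] tool d [34.8  2.1 44.3] rot [0.2 0.9 0.2] n 2
[17.  1. 22.] [0.1 0.5 0.1]
[17.  1. 22.] [0.1 0.5 0.1]
```

View pics/s9c.png

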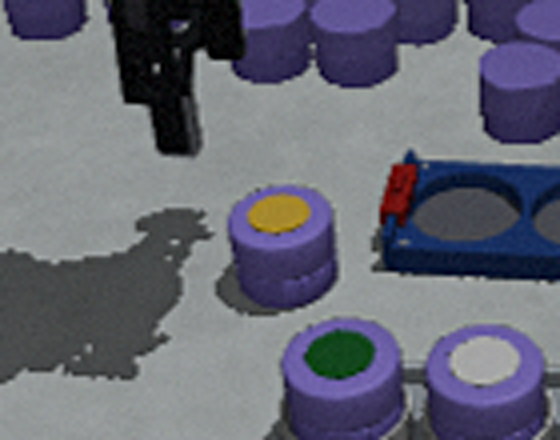

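```bash
sed -i 's/(.34,-.17)/(.340,-.168)/' p.py; python3 p.py P t .075;python3 - <<'E'
from m import *
im=shot("side","s10"); t=shot("top","t10")
for c,i in(("side",im),("top",t)):
  big=cv2.resize(np.ascontiguousarray(i[:,:,::-1]),None,fx=4,fy=4,interpolation=cv2.INTER_CUBIC);hsv=cv2.cvtColor(big,cv2.COLOR_BGR2HSV)
  a=holes(cv2.inRange(hsv,(122,70,40),(150,255,255)),1000,8000)
  for u in (a[:,:2]+.5)/4-.5: print(c,u.round(1),ray(c,u,.047).round(4))
E
```

```text
world d mm [ 32.2  -9.4 -29.9] tool d [34.   0.3 29.3] rot [0.2 0.9 0.2] n 1
[34.  0. 29.] [0.2 0.9 0.2]
side [268.2 220.9] [ 0.5078 -0.3266  0.047 ]
side [230.6 219.8] [ 0.4352 -0.3094  0.047 ]
side [194.6 218.1] [ 0.3654 -0.2909  0.047 ]
side [179.2 183. ] [ 0.3395 -0.1698  0.047 ]
side [180.1 119. ] [0.3526 0.1263 0.047 ]
side [219.9 105.5] [0.4721 0.1872 0.047 ]
top [202.  288.2] [ 0.3396 -0.1666  0.047 ]
top [276.8 274.6] [ 0.3652 -0.3006  0.047 ]
top [286.9 235.8] [ 0.4346 -0.3186  0.047 ]
top [296.2 196.4] [ 0.5066 -0.3356  0.047 ]
top [ 29.  178.8] [0.5347 0.1599 0.047 ]
```

>>> jog_arm([
  [[14,0,5,0,0.5,0,85],[14,0,5,0,0.4,0,85],[6,0,5,0,0,0,85],[0,0,0,0,0,0,85]],
])

```text
clock: 14.4
eef_pos: [0.3382, -0.167, 0.0887]
tool_rot: [0.991, -0.136, 0.003, 0.003]
ft_force: [-0.4, 0.2, 0.1]
grip_width: 0.0847
```

```bash
python3 p.py P t .013
```

```text
world d mm [  1.8  -1.  -75.7] tool d [ 1.6  0.1 75.8] rot [ 0.3 -0.4  0. ] n 2
[ 1.  0. 38.] [ 0.1 -0.2  0. ]
[ 1.  0. 38.] [ 0.1 -0.2  0. ]
```

>>> jog_arm([
  [[0,0,20,0,-0.4,0,85],[0,0,20,0,0,0,85],[0,0,15,0,0,0,85],[0,0,8,0,0,0,85],[0,0,0,0,0,0,85]],
])

```text
clock: 14.9
eef_pos: [0.339, -0.1678, 0.0248]
tool_rot: [0.991, -0.136, 0.001, 0.003]
ft_force: [-0.7, -0.4, 0.4]
grip_width: 0.0852
```

```bash
python3 p.py P t .013
```

```text
world d mm [  1.   -0.2 -11.8] tool d [ 1.  -0.2 11.8] rot [ 0.3 -0.2  0. ] n 1
[ 1. -0. 12.] [ 0.3 -0.2  0. ]
```

>>> jog_arm([
  [[1,0,9,0.3,-0.2,0,85],[0,0,2,0,0,0,85],[0,0,0,0,0,0,50],[0,0,0,0,0,0,50]],
])

```text
clock: 15.3
eef_pos: [0.3413, -0.169, 0.0144]
tool_rot: [0.991, -0.137, 0.001, 0.0]
ft_force: [-1.9, -3.1, 0.5]
grip_width: 0.059
```

>>> jog_arm([
  [[0,0,0,0,0,0,50],[0,0,0,0,0,0,50],[0,0,0,0,0,0,50]],
])

```text
clock: 15.6
eef_pos: [0.342, -0.1693, 0.0153]
tool_rot: [0.991, -0.137, 0.002, 0.001]
ft_force: [-0.5, -0.1, -0.7]
grip_width: 0.0571
```

>>> jog_arm([
  [[0,0,-10,0,0,0,50],[0,0,-20,0,0,0,50],[0,0,-25,0,0,0,50],[0,0,-15,0,0,0,50],[0,0,0,0,0,0,50]],
])

```text
clock: 16.1
eef_pos: [0.3404, -0.1685, 0.0869]
tool_rot: [0.991, -0.136, 0.001, 0.0]
ft_force: [0.2, -1.1, -0.2]
grip_width: 0.0568
```

```bash
sed -i 's/(.4456,-.1428)/(.4476,-.1434)/' p.py; python3 p.py P y .085
cat >> m.py <<'E'
def stick(z):
    for c in("side","top"):
        i=camera(c); hsv=cv2.cvtColor(cv2.resize(i[:,:,::-1],None,fx=4,fy=4,interpolation=cv2.INTER_CUBIC),cv2.COLOR_BGR2HSV)
        a=holes(cv2.inRange(hsv,(122,70,40),(150,255,255)),500,8000)
        for u in (a[:,:2]+.5)/4-.5:
            p=ray(c,u,z)+[0,.0016 if c=="side" else -.0016,0]
            if p[1]<0: print(c,u.round(1),p.round(4))
E
```

```text
world d mm [107.2  25.1  -1.9] tool d [ 96.4 -53.1   2. ] rot [-0.  -0.1  0. ] n 3
[ 32. -18.   1.] [-0. -0.  0.]
[ 32. -18.   1.] [-0. -0.  0.]
[ 32. -18.   1.] [-0. -0.  0.]
```

>>> jog_arm([
  [[15,-8,0,0,0,0,50],[28,-15,0,0,0,0,50],[28,-15,0,0,0,0,50],[18,-10,0,0,0,0,50],[5,-3,0,0,0,0,50]],
])

```text
clock: 16.6
eef_pos: [0.4451, -0.1436, 0.0831]
tool_rot: [0.99, -0.138, -0.001, -0.0]
ft_force: [-0.2, -0.1, -1.2]
grip_width: 0.057
```

>>> jog_arm([
  [[0,0,0,0,0,0,50]],
])

```text
clock: 16.7
eef_pos: [0.4449, -0.1432, 0.0821]
tool_rot: [0.991, -0.137, -0.002, -0.0]
ft_force: [-0.9, -0.2, -1.0]
grip_width: 0.057
```

```bash
sed -i 's/(.4476,-.1434)/(.4486,-.1436)/' p.py; python3 p.py P y .06
```

```text
world d mm [  3.7  -0.4 -22.1] tool d [ 3.8 -0.7 22. ] rot [ 0.   0.3 -0.1] n 1
[ 4. -1. 22.] [ 0.   0.3 -0.1]
```

>>> jog_arm([
  [[0,0,12,0,0,0,50],[0,0,8,0,0,0,50],[0,0,0,0,0,0,50]],
])

```text
clock: 17.0
eef_pos: [0.4408, -0.1432, 0.0599]
tool_rot: [0.99, -0.138, -0.005, -0.0]
ft_force: [-0.1, 0.6, 0.6]
grip_width: 0.0569
```

```bash
python3 p.py P y .0215; python3 -c "
from m import *
stick(.063+.044)"
```

```text
world d mm [  7.8  -0.4 -38.4] tool d [ 7.9 -1.8 38.3] rot [ 0.   0.5 -0.2] n 1
[ 8. -2. 38.] [ 0.   0.5 -0.2]
side [268.2 220.9] [ 0.4932 -0.3867  0.107 ]
side [230.6 219.8] [ 0.429  -0.3714  0.107 ]
side [194.6 218.1] [ 0.3671 -0.355   0.107 ]
top [276.8 274.6] [ 0.3687 -0.2988  0.107 ]
top [286.9 235.8] [ 0.4332 -0.3156  0.107 ]
top [296.1 196.4] [ 0.5001 -0.3313  0.107 ]
```

>>> jog_arm([
  [[8,-2,0,0,0.5,0,50],[0,0,0,0,0,0,50]],
])

```text
clock: 17.3
eef_pos: [0.4507, -0.1443, 0.0616]
tool_rot: [0.99, -0.138, 0.002, 0.001]
ft_force: [-0.1, 0.8, -0.9]
grip_width: 0.0569
```

>>> jog_arm([
  [[0,0,8,0,0,0,50],[0,0,0,0,0,0,50]],
])

```text
clock: 17.5
eef_pos: [0.4515, -0.1445, 0.0538]
tool_rot: [0.99, -0.138, 0.003, 0.001]
ft_force: [-0.6, -0.1, -1.7]
grip_width: 0.0571
```

```bash
python3 p.py P y .0215
```

```text
world d mm [ -2.9   0.9 -32.3] tool d [-3.2 -0.1 32.3] rot [ 0.1 -0.3 -0.2] n 1
[-3. -0. 32.] [ 0.1 -0.3 -0.2]
```

>>> jog_arm([
  [[-2,0,6,0,-0.2,0,50],[0,0,0,0,0,0,50]],
])

```text
clock: 17.7
eef_pos: [0.4493, -0.1438, 0.0471]
tool_rot: [0.99, -0.138, 0.0, 0.001]
ft_force: [-1.0, -0.8, -0.5]
grip_width: 0.0564
```

>>> jog_arm([
  [[-1,0,6,0,0,0,50],[0,0,0,0,0,0,50]],
])

```text
clock: 17.9
eef_pos: [0.4479, -0.1434, 0.0404]
tool_rot: [0.99, -0.138, 0.0, 0.001]
ft_force: [-0.1, 0.0, -1.1]
grip_width: 0.0568
```

```bash
python3 p.py P y .0215
```

```text
world d mm [  0.7  -0.2 -18.9] tool d [ 0.7 -0.  18.9] rot [ 0.1 -0.  -0.2] n 1
[ 1. -0. 19.] [ 0.1 -0.  -0.2]
```

>>> jog_arm([
  [[1,0,6,0,0,0,50],[0,0,0,0,0,0,50]],
])

```text
clock: 18.1
eef_pos: [0.4489, -0.1437, 0.0338]
tool_rot: [0.99, -0.138, 0.0, 0.001]
ft_force: [0.1, -0.1, -1.5]
grip_width: 0.057
```

>>> jog_arm([
  [[0,0,5,0,0,0,50],[0,0,0,0,0,0,50]],
])

```text
clock: 18.3
eef_pos: [0.449, -0.1437, 0.0283]
tool_rot: [0.99, -0.138, 0.0, 0.0]
ft_force: [-0.7, -0.4, -0.9]
grip_width: 0.0568
```

```bash
python3 p.py P y .0215;python3 - <<'E'
from m import *
im=shot("side","s11")
cv2.imwrite("pics/s11c.png",cv2.resize(im[145:235,185:305,::-1],None,fx=5,fy=5,interpolation=cv2.INTER_CUBIC))
E
```

```text
world d mm [-0.4  0.1 -6.8] tool d [-0.4 -0.   6.8] rot [ 0.1 -0.  -0.2] n 1
[-0. -0.  7.] [ 0.1 -0.  -0.2]
```

View pics/s11c.png

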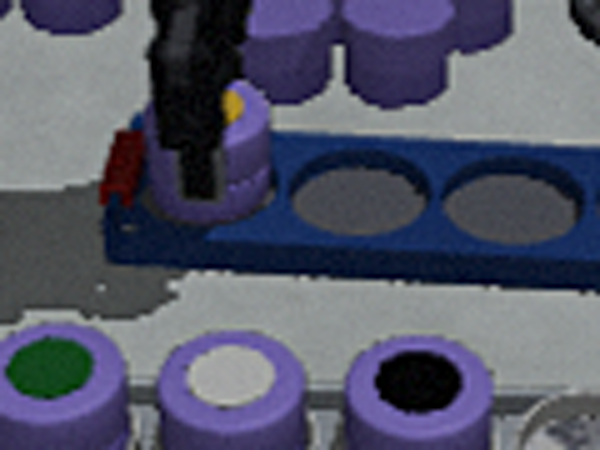

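The jar is upright and entering the first pocket beside the red clip. Last millimetres, gently.

>>> jog_arm([
  [[0,0,4,0,0,0,50]],
])

```text
clock: 18.45
eef_pos: [0.45, -0.1441, 0.025]
tool_rot: [0.99, -0.138, 0.001, 0.001]
ft_force: [-0.3, 0.1, -0.4]
grip_width: 0.057
```

>>> jog_arm([
  [[0,0,1.5,0,0,0,50]],
])

```text
clock: 18.55
eef_pos: [0.4498, -0.144, 0.0231]
tool_rot: [0.99, -0.138, 0.001, 0.001]
ft_force: [1.0, -0.7, -0.1]
grip_width: 0.0568
```

>>> jog_arm([
  [[0,0,1,0,0,0,50]],
])

```text
clock: 18.65
eef_pos: [0.4498, -0.144, 0.022]
tool_rot: [0.99, -0.138, 0.001, 0.001]
ft_force: [-1.1, -0.1, -0.7]
grip_width: 0.0567
```

>>> jog_arm([
  [[0,0,0.7,0,0,0,50]],
])

```text
clock: 18.75
eef_pos: [0.4498, -0.144, 0.0212]
tool_rot: [0.99, -0.138, 0.001, 0.001]
ft_force: [-0.1, 0.3, -0.7]
grip_width: 0.0569
```

>>> jog_arm([
  [[0,0,0.7,0,0,0,50]],
])

```text
clock: 18.85
eef_pos: [0.4498, -0.144, 0.0208]
tool_rot: [0.99, -0.138, 0.001, 0.001]
ft_force: [-3.6, 0.3, 8.9]
grip_width: 0.0568
```

>>> jog_arm([
  [[0,0,0,0,0,0,65],[0,0,0,0,0,0,80],[0,0,0,0,0,0,85],[0,0,0,0,0,0,85]],
])

```text
clock: 19.25
eef_pos: [0.4504, -0.1443, 0.0213]
tool_rot: [0.99, -0.138, 0.002, 0.001]
ft_force: [-0.1, 0.7, -0.5]
grip_width: 0.085
```

>>> jog_arm([
  [[0,0,-15,0,0,0,85],[0,0,-25,0,0,0,85],[0,0,-25,0,0,0,85],[0,0,-20,0,0,0,85],[0,0,0,0,0,0,85]],
])

```text
clock: 19.75
eef_pos: [0.4491, -0.1437, 0.108]
tool_rot: [0.99, -0.138, -0.0, 0.0]
ft_force: [0.8, 0.2, -0.2]
grip_width: 0.0847
```

```bash
python3 p.py J b .1
```

```text
world d mm [  56.1 -191.3   -8. ] tool d [106.4 168.6   8.2] rot [ 0.1 -0.  -2.6] n 5
[21. 34.  2.] [ 0.  -0.  -0.5]
[21. 34.  2.] [ 0.  -0.  -0.5]
[21. 34.  2.] [ 0.  -0.  -0.5]
[20. 34.  2.] [ 0.  -0.  -0.5]
[20. 34.  2.] [ 0.  -0.  -0.5]
```

>>> jog_arm([
  [[15,24,0,0,0,-0.5,85],[24,38,0,0,0,-0.5,85],[26,42,0,0,0,-0.5,85],[22,36,0,0,0,-0.5,85],[12,20,0,0,0,-0.5,85]],
])

```text
clock: 20.25
eef_pos: [0.5042, -0.3252, 0.1045]
tool_rot: [0.994, -0.112, -0.001, -0.001]
ft_force: [-0.0, 0.3, 0.3]
grip_width: 0.0853
```

>>> jog_arm([
  [[0,0,0,0,0,0,85],[0,0,0,0,0,0,85]],
])

```text
clock: 20.45
eef_pos: [0.5036, -0.3282, 0.1013]
tool_rot: [0.993, -0.114, -0.002, -0.001]
ft_force: [0.2, 0.0, -0.3]
grip_width: 0.0847
```

```bash
python3 p.py J b .024; python3 -c "
from m import *
shot('top','t12');stick(.053)"
```

```text
world d mm [  1.6  -6.8 -77.3] tool d [ 3.5  6.4 77.3] rot [-0.1  0.3  0.2] n 2
[ 2.  3. 39.] [-0.   0.1  0.1]
[ 2.  3. 39.] [-0.   0.1  0.1]
side [268.1 221. ] [ 0.5062 -0.3313  0.053 ]
side [230.6 219.9] [ 0.4346 -0.3143  0.053 ]
side [194.6 218.2] [ 0.3656 -0.296   0.053 ]
side [226.2 168.8] [ 0.4482 -0.1428  0.053 ]
```

>>> jog_arm([
  [[2,6,15,0,0.3,0,85],[0,0,15,0,0,0,85],[0,0,15,0,0,0,85],[0,0,5,0,0,0,85],[0,0,0,0,0,0,85]],
])

```text
clock: 21.1
eef_pos: [0.5048, -0.3274, 0.0529]
tool_rot: [0.994, -0.109, 0.001, -0.001]
ft_force: [-0.6, -0.2, 0.3]
grip_width: 0.085
```

```bash
python3 p.py J b .024
```

```text
world d mm [  0.4  -7.6 -28.9] tool d [ 1.9  7.4 28.8] rot [-0.1 -0.1  0.7] n 1
[ 2.  7. 29.] [-0.1 -0.1  0.7]
```

>>> jog_arm([
  [[2,7,3,0,0,0.7,85],[0,0,0,0,0,0,85]],
])

```text
clock: 21.3
eef_pos: [0.5061, -0.3345, 0.0511]
tool_rot: [0.993, -0.115, 0.002, -0.0]
ft_force: [-0.4, 0.0, -0.2]
grip_width: 0.085
```

>>> jog_arm([
  [[0,0,12,0,0,0,85],[0,0,8,0,0,0,85],[0,0,0,0,0,0,85]],
])

```text
clock: 21.6
eef_pos: [0.5071, -0.3354, 0.0309]
tool_rot: [0.993, -0.115, 0.003, 0.0]
ft_force: [-1.2, 0.9, -0.4]
grip_width: 0.0853
```

```bash
python3 p.py J b .024
```

```text
world d mm [-1.9  0.4 -6.9] tool d [-2.   0.   6.9] rot [-0.  -0.4  0.1] n 1
[-2.  0.  7.] [-0.  -0.4  0.1]
```

>>> jog_arm([
  [[-3,0,7,0,-0.4,0,85],[0,0,0,0,0,0,85],[0,0,0,0,0,0,50],[0,0,0,0,0,0,50],[0,0,0,0,0,0,50]],
])

```text
clock: 22.1
eef_pos: [0.5039, -0.3349, 0.0232]
tool_rot: [0.993, -0.115, -0.001, -0.0]
ft_force: [0.6, -0.2, -0.1]
grip_width: 0.0574
```

>>> jog_arm([
  [[0,0,0,0,0,0,50],[0,0,0,0,0,0,50]],
])

```text
clock: 22.3
eef_pos: [0.504, -0.3349, 0.0234]
tool_rot: [0.993, -0.115, -0.0, -0.0]
ft_force: [1.0, 0.1, -0.6]
grip_width: 0.0572
```

>>> jog_arm([
  [[0,0,-10,0,0,0,50],[0,0,-20,0,0,0,50],[0,0,-25,0,0,0,50],[0,0,-15,0,0,0,50],[0,0,0,0,0,0,50]],
])

```text
clock: 22.8
eef_pos: [0.5035, -0.3344, 0.097]
tool_rot: [0.993, -0.115, -0.001, -0.001]
ft_force: [-0.0, 0.0, 0.3]
grip_width: 0.0572
```

```bash
python3 p.py P b .1
```

```text
world d mm [ 11.4 172.1   3. ] tool d [ -28.3 -170.2   -2.8] rot [-0.   0.2  2.5] n 4
[ -7. -43.  -1.] [-0.   0.   0.6]
[ -8. -42.  -1.] [-0.   0.   0.6]
[ -8. -42.  -1.] [-0.   0.   0.6]
[ -8. -42.  -1.] [-0.   0.   0.6]
```

>>> jog_arm([
  [[-4,-22,0,0,0,0.5,50],[-6,-36,0,0,0,0.5,50],[-7,-40,0,0,0,0.5,50],[-6,-36,0,0,0,0.5,50],[-4,-22,0,0,0,0.5,50]],
])

```text
clock: 23.3
eef_pos: [0.5159, -0.1759, 0.0962]
tool_rot: [0.99, -0.142, -0.0, 0.0]
ft_force: [0.1, 0.2, -0.4]
grip_width: 0.0569
```

>>> jog_arm([
  [[-1,-6,0,0,0,0,50],[0,0,0,0,0,0,50],[0,0,0,0,0,0,50]],
])

```text
clock: 23.6
eef_pos: [0.5159, -0.1672, 0.0952]
tool_rot: [0.99, -0.139, -0.001, 0.0]
ft_force: [0.4, 0.7, -0.1]
grip_width: 0.0573
```

```bash
python3 p.py P b .05
```

```text
world d mm [ -1.    4.9 -45.2] tool d [-2.2 -4.5 45.2] rot [ 0.1  0.1 -0.3] n 2
[-1. -2. 23.] [ 0.   0.1 -0.2]
[-1. -2. 23.] [ 0.   0.1 -0.2]
```

>>> jog_arm([
  [[-2,-5,0,0,0,-0.3,50],[0,0,15,0,0,0,50],[0,0,15,0,0,0,50],[0,0,8,0,0,0,50],[0,0,0,0,0,0,50]],
])

```text
clock: 24.1
eef_pos: [0.5156, -0.1665, 0.0563]
tool_rot: [0.99, -0.14, -0.0, 0.001]
ft_force: [-0.8, -0.9, -0.4]
grip_width: 0.0569
```

```bash
python3 p.py P b .0185
```

```text
world d mm [ -0.7   4.2 -37.8] tool d [-1.8 -3.9 37.8] rot [ 0.1  0.  -0.4] n 1
[-2. -4. 38.] [ 0.1  0.  -0.4]
```

>>> jog_arm([
  [[-2,-4,10,0,0,-0.3,50],[0,0,0,0,0,0,50],[0,-1,8,0,0,0,50],[0,0,0,0,0,0,50]],
])

```text
clock: 24.5
eef_pos: [0.5156, -0.1617, 0.0379]
tool_rot: [0.99, -0.138, 0.001, 0.001]
ft_force: [-1.2, 1.2, -1.2]
grip_width: 0.0571
```

```bash
python3 p.py P b .0185
```

```text
world d mm [ -0.7  -0.6 -19.4] tool d [-0.5  0.7 19.4] rot [ 0.1 -0.1 -0.2] n 1
[-1.  1. 19.] [ 0.1 -0.1 -0.2]
```

Aligned within 1 mm; insert.

>>> jog_arm([
  [[-1,0,7,0,0,0,50],[0,0,0,0,0,0,50],[0,0,5,0,0,0,50],[0,0,0,0,0,0,50]],
])

```text
clock: 24.9
eef_pos: [0.5151, -0.1614, 0.0254]
tool_rot: [0.99, -0.138, 0.001, 0.001]
ft_force: [-0.6, 0.3, -0.4]
grip_width: 0.0569
```

>>> jog_arm([
  [[0,0,3,0,0,0,50]],
])

```text
clock: 25.0
eef_pos: [0.5156, -0.1616, 0.0226]
tool_rot: [0.99, -0.138, 0.002, 0.001]
ft_force: [-0.0, 0.3, -0.4]
grip_width: 0.057
```

>>> jog_arm([
  [[0,0,1.5,0,0,0,50]],
])

```text
clock: 25.1
eef_pos: [0.5154, -0.1616, 0.0208]
tool_rot: [0.99, -0.138, 0.001, 0.001]
ft_force: [-1.5, -0.2, -0.7]
grip_width: 0.0571
```

>>> jog_arm([
  [[0,0,1,0,0,0,50]],
])

```text
clock: 25.2
eef_pos: [0.5155, -0.1616, 0.0197]
tool_rot: [0.99, -0.138, 0.001, 0.001]
ft_force: [-0.7, -0.4, -1.1]
grip_width: 0.0568
```

>>> jog_arm([
  [[0,0,0.8,0,0,0,50]],
])

```text
clock: 25.3
eef_pos: [0.5155, -0.1616, 0.0188]
tool_rot: [0.99, -0.138, 0.001, 0.001]
ft_force: [1.0, 0.3, 0.0]
grip_width: 0.0569
```

>>> jog_arm([
  [[0,0,0.7,0,0,0,50]],
])

```text
clock: 25.4
eef_pos: [0.5155, -0.1616, 0.0181]
tool_rot: [0.99, -0.138, 0.002, 0.001]
ft_force: [0.0, -0.9, 0.2]
grip_width: 0.0572
```

>>> jog_arm([
  [[0,0,0.6,0,0,0,50]],
])

```text
clock: 25.5
eef_pos: [0.5157, -0.1617, 0.018]
tool_rot: [0.99, -0.138, 0.002, 0.001]
ft_force: [-1.7, -0.2, 6.9]
grip_width: 0.0573
```

>>> jog_arm([
  [[0,0,0.5,0,0,0,50]],
])

```text
clock: 25.6
eef_pos: [0.5157, -0.1617, 0.018]
tool_rot: [0.99, -0.138, 0.002, 0.001]
ft_force: [-1.9, -0.8, 4.6]
grip_width: 0.0572
```

Seated. Release, rise, go to white.

>>> jog_arm([
  [[0,0,0,0,0,0,65],[0,0,0,0,0,0,80],[0,0,0,0,0,0,85],[0,0,0,0,0,0,85]],
])

```text
clock: 26.0
eef_pos: [0.5162, -0.1618, 0.018]
tool_rot: [0.99, -0.138, 0.002, 0.001]
ft_force: [-0.0, 0.5, -0.3]
grip_width: 0.0849
```

>>> jog_arm([
  [[0,0,-15,0,0,0,85],[0,0,-25,0,0,0,85],[0,0,-25,0,0,0,85],[0,0,-20,0,0,0,85],[0,0,0,0,0,0,85]],
])

```text
clock: 26.5
eef_pos: [0.5146, -0.1612, 0.1038]
tool_rot: [0.99, -0.138, 0.0, 0.001]
ft_force: [1.2, 0.6, -0.3]
grip_width: 0.0849
```

```bash
python3 p.py J w .1
```

```text
world d mm [ -79.5 -157.3   -3.8] tool d [-33.5 173.1   4.2] rot [ 0.1 -0.  -2.5] n 4
[-8. 43.  1.] [ 0.  -0.  -0.6]
[-9. 43.  1.] [ 0.  -0.  -0.6]
[-9. 43.  1.] [ 0.  -0.  -0.6]
[-10.  43.   1.] [ 0.  -0.  -0.6]
```

>>> jog_arm([
  [[-5,22,0,0,0,-0.5,85],[-7,36,0,0,0,-0.5,85],[-9,43,0,0,0,-0.5,85],[-8,38,0,0,0,-0.5,85],[-6,26,0,0,0,-0.5,85]],
])

```text
clock: 27.0
eef_pos: [0.4385, -0.3125, 0.1007]
tool_rot: [0.994, -0.11, 0.0, 0.0]
ft_force: [-0.0, 0.1, -0.4]
grip_width: 0.0851
```

>>> jog_arm([
  [[0,6,0,0,0,0,85],[0,0,0,0,0,0,85],[0,0,0,0,0,0,85]],
])

```text
clock: 27.3
eef_pos: [0.4345, -0.3202, 0.0979]
tool_rot: [0.994, -0.113, -0.002, -0.001]
ft_force: [1.1, 0.0, 0.4]
grip_width: 0.0846
```

```bash
python3 p.py J w .024
```

```text
world d mm [  0.6   1.7 -73.9] tool d [ 0.4 -1.7 73.9] rot [-0.1  0.2  0.3] n 2
[ 0. -1. 37.] [-0.   0.1  0.1]
[ 0. -1. 37.] [-0.   0.1  0.1]
```

>>> jog_arm([
  [[0,-2,15,0,0,0.3,85],[0,0,20,0,0,0,85],[0,0,18,0,0,0,85],[0,0,8,0,0,0,85],[0,0,0,0,0,0,85]],
])

```text
clock: 27.8
eef_pos: [0.4386, -0.3121, 0.0347]
tool_rot: [0.994, -0.111, -0.001, -0.001]
ft_force: [-0.7, -0.0, 0.3]
grip_width: 0.085
```

```bash
python3 p.py J w .0235
```

```text
world d mm [ -3.5  -6.4 -11.2] tool d [-1.9  7.  11.2] rot [-0.2  0.1  0.5] n 1
[-2.  7. 11.] [-0.2  0.1  0.5]
```

>>> jog_arm([
  [[-2,7,0,0,0,0.5,85],[0,0,0,0,0,0,85]],
])

```text
clock: 28.0
eef_pos: [0.436, -0.3181, 0.0355]
tool_rot: [0.993, -0.115, -0.001, -0.001]
ft_force: [-0.1, 0.3, -0.2]
grip_width: 0.0849
```

>>> jog_arm([
  [[0,0,9,0,0,0,85],[0,0,0,0,0,0,85]],
])

```text
clock: 28.2
eef_pos: [0.4369, -0.319, 0.0275]
tool_rot: [0.993, -0.115, 0.001, -0.001]
ft_force: [-0.4, 0.3, -0.3]
grip_width: 0.0852
```

```bash
python3 p.py J w .0235
```

```text
world d mm [-1.8  0.5 -4. ] tool d [-1.9 -0.1  4. ] rot [-0.1 -0.1  0.1] n 1
[-2. -0.  4.] [-0.1 -0.1  0.1]
```

>>> jog_arm([
  [[-3,0,4,0,0,0,85],[0,0,0,0,0,0,85],[0,0,0,0,0,0,50],[0,0,0,0,0,0,50],[0,0,0,0,0,0,50]],
])

```text
clock: 28.7
eef_pos: [0.4341, -0.3191, 0.0241]
tool_rot: [0.993, -0.115, 0.002, 0.0]
ft_force: [0.1, -0.5, -0.6]
grip_width: 0.0567
```

>>> jog_arm([
  [[0,0,0,0,0,0,50],[0,0,0,0,0,0,50]],
])

```text
clock: 28.9
eef_pos: [0.4342, -0.3191, 0.024]
tool_rot: [0.993, -0.115, 0.002, 0.0]
ft_force: [-0.0, 1.2, -0.7]
grip_width: 0.057
```

>>> jog_arm([
  [[0,0,-10,0,0,0,50],[0,0,-20,0,0,0,50],[0,0,-25,0,0,0,50],[0,0,-15,0,0,0,50],[0,0,0,0,0,0,50]],
])

```text
clock: 29.4
eef_pos: [0.433, -0.3182, 0.0971]
tool_rot: [0.993, -0.115, 0.0, -0.001]
ft_force: [1.5, 0.3, -0.6]
grip_width: 0.0572
```

```bash
python3 p.py P w .1
```

```text
world d mm [151.3 136.5   2.9] tool d [ 116.  -167.5   -2.5] rot [-0.1 -0.   2.5] n 5
[ 23. -34.  -1.] [-0.  -0.   0.5]
[ 23. -34.  -1.] [-0.  -0.   0.5]
[ 23. -34.  -1.] [-0.  -0.   0.5]
[ 22. -34.  -1.] [-0.  -0.   0.5]
[ 22. -34.  -1.] [-0.  -0.   0.5]
```

>>> jog_arm([
  [[14,-20,0,0,0,0.5,50],[22,-32,0,0,0,0.5,50],[26,-38,0,0,0,0.5,50],[24,-35,0,0,0,0.5,50],[16,-24,0,0,0,0.5,50]],
])

```text
clock: 29.9
eef_pos: [0.5694, -0.1991, 0.0962]
tool_rot: [0.99, -0.143, -0.001, -0.0]
ft_force: [-1.0, -1.0, -0.7]
grip_width: 0.0572
```

>>> jog_arm([
  [[8,-12,0,0,0,0,50],[0,0,0,0,0,0,50],[0,0,0,0,0,0,50]],
])

```text
clock: 30.2
eef_pos: [0.5816, -0.1866, 0.0938]
tool_rot: [0.99, -0.14, -0.002, -0.0]
ft_force: [-0.5, -0.4, -0.7]
grip_width: 0.0568
```

```bash
python3 p.py P w .05
```

```text
world d mm [  2.7   4.9 -43.8] tool d [ 1.4 -5.5 43.7] rot [-0.   0.3 -0.4] n 1
[ 1. -5. 44.] [-0.   0.3 -0.4]
```

>>> jog_arm([
  [[0,-4,0,0,0,-0.3,50],[0,0,14,0,0,0,50],[0,0,14,0,0,0,50],[0,0,10,0,0,0,50],[0,0,0,0,0,0,50]],
])

```text
clock: 30.7
eef_pos: [0.5776, -0.1877, 0.0552]
tool_rot: [0.99, -0.141, -0.003, 0.0]
ft_force: [-1.0, -0.3, -1.0]
grip_width: 0.0575
```

```bash
python3 p.py P w .019
```

```text
world d mm [  6.7   6.  -36.2] tool d [ 5.  -7.7 36.1] rot [ 0.1  0.4 -0.5] n 1
[ 5. -8. 36.] [ 0.1  0.4 -0.5]
```

>>> jog_arm([
  [[5,-8,0,0,0.4,-0.5,50],[0,0,0,0,0,0,50],[0,0,8,0,0,0,50],[0,0,0,0,0,0,50]],
])

```text
clock: 31.1
eef_pos: [0.5856, -0.1822, 0.0484]
tool_rot: [0.991, -0.137, 0.002, 0.001]
ft_force: [-0.8, 0.2, -1.1]
grip_width: 0.0575
```

```bash
python3 p.py P w .019
```

```text
world d mm [ -1.3   0.5 -29.4] tool d [-1.4 -0.2 29.4] rot [ 0.1 -0.2 -0.1] n 1
[-1. -0. 29.] [ 0.1 -0.2 -0.1]
```

>>> jog_arm([
  [[-1,0,7,0,-0.2,0,50],[0,0,0,0,0,0,50],[-1,0,6,0,0,0,50],[0,0,0,0,0,0,50]],
])

```text
clock: 31.5
eef_pos: [0.5836, -0.1815, 0.0344]
tool_rot: [0.991, -0.137, -0.0, 0.001]
ft_force: [-0.1, -0.4, -0.9]
grip_width: 0.0569
```

```bash
python3 p.py P w .019
```

```text
world d mm [  0.7  -0.2 -15.4] tool d [ 0.7  0.  15.4] rot [ 0.1  0.  -0.1] n 1
[ 1.  0. 15.] [ 0.1  0.  -0.1]
```

>>> jog_arm([
  [[0,0,6,0,0,0,50],[0,0,0,0,0,0,50],[0,0,4,0,0,0,50],[0,0,0,0,0,0,50]],
])

```text
clock: 31.9
eef_pos: [0.5836, -0.1815, 0.0233]
tool_rot: [0.991, -0.137, -0.0, 0.001]
ft_force: [0.7, 0.2, -0.5]
grip_width: 0.0571
```

>>> jog_arm([
  [[0,0,2.5,0,0,0,50]],
])

```text
clock: 32.0
eef_pos: [0.584, -0.1817, 0.0212]
tool_rot: [0.991, -0.137, 0.0, 0.001]
ft_force: [0.0, 0.1, -1.3]
grip_width: 0.0569
```

>>> jog_arm([
  [[0,0,1,0,0,0,50]],
])

```text
clock: 32.1
eef_pos: [0.5838, -0.1816, 0.0198]
tool_rot: [0.991, -0.137, -0.0, 0.001]
ft_force: [0.4, 0.5, -1.2]
grip_width: 0.0573
```

>>> jog_arm([
  [[0,0,0.8,0,0,0,50]],
])

```text
clock: 32.2
eef_pos: [0.5839, -0.1816, 0.019]
tool_rot: [0.991, -0.137, -0.0, 0.001]
ft_force: [-0.9, 0.9, 8.5]
grip_width: 0.0571
```

>>> jog_arm([
  [[0,0,0.6,0,0,0,50]],
])

```text
clock: 32.3
eef_pos: [0.5839, -0.1817, 0.019]
tool_rot: [0.991, -0.137, 0.0, 0.001]
ft_force: [-2.8, 0.6, 5.0]
grip_width: 0.0571
```

Seated at the expected height. Release, rise, go to green.

>>> jog_arm([
  [[0,0,0,0,0,0,65],[0,0,0,0,0,0,80],[0,0,0,0,0,0,85],[0,0,0,0,0,0,85]],
])

```text
clock: 32.7
eef_pos: [0.5846, -0.1819, 0.0195]
tool_rot: [0.991, -0.137, 0.001, 0.001]
ft_force: [0.1, 0.6, 0.8]
grip_width: 0.0849
```

>>> jog_arm([
  [[0,0,-15,0,0,0,85],[0,0,-25,0,0,0,85],[0,0,-25,0,0,0,85],[0,0,-20,0,0,0,85],[0,0,0,0,0,0,85]],
])

```text
clock: 33.2
eef_pos: [0.5834, -0.1814, 0.1053]
tool_rot: [0.991, -0.137, -0.001, 0.001]
ft_force: [0.8, -0.2, 0.0]
grip_width: 0.085
```

```bash
python3 p.py J g .1
```

```text
world d mm [-218.4 -120.6   -5.3] tool d [-177.4  175.5    5.8] rot [ 0.1  0.1 -2.5] n 6
[-30.  29.   1.] [ 0.   0.  -0.4]
[-30.  29.   1.] [ 0.   0.  -0.4]
[-30.  29.   1.] [ 0.   0.  -0.4]
[-30.  29.   1.] [ 0.   0.  -0.4]
[-30.  28.   1.] [ 0.   0.  -0.4]
[-31.  28.   1.] [ 0.   0.  -0.4]
```

>>> jog_arm([
  [[-20,19,0,0,0,-0.4,85],[-32,31,0,0,0,-0.4,85],[-34,33,0,0,0,-0.4,85],[-34,33,0,0,0,-0.4,85],[-28,27,0,0,0,-0.4,85]],
])

```text
clock: 33.7
eef_pos: [0.4026, -0.2813, 0.1005]
tool_rot: [0.993, -0.114, -0.0, 0.0]
ft_force: [-0.7, -0.3, -0.8]
grip_width: 0.0852
```

>>> jog_arm([
  [[-18,17,0,0,0,-0.4,85],[-6,6,0,0,0,0,85],[0,0,0,0,0,0,85],[0,0,0,0,0,0,85]],
])

```text
clock: 34.1
eef_pos: [0.3672, -0.2989, 0.0971]
tool_rot: [0.993, -0.114, -0.003, -0.001]
ft_force: [0.4, -0.6, -0.7]
grip_width: 0.0848
```

```bash
python3 p.py J g .03
```

```text
world d mm [ -2.2  -3.1 -67.1] tool d [-1.1  3.6 67.1] rot [-0.1  0.3  0.2] n 2
[-1.  2. 34.] [-0.1  0.2  0.1]
[-1.  2. 34.] [-0.1  0.2  0.1]
```

>>> jog_arm([
  [[-1,4,12,0,0.3,0.2,85],[0,0,20,0,0,0,85],[0,0,18,0,0,0,85],[0,0,10,0,0,0,85],[0,0,0,0,0,0,85]],
])

```text
clock: 34.6
eef_pos: [0.3727, -0.3008, 0.0349]
tool_rot: [0.994, -0.112, 0.002, -0.001]
ft_force: [0.3, 1.0, -0.3]
grip_width: 0.0849
```

```bash
python3 p.py J g .0235
```

```text
world d mm [ -7.7  -1.2 -11.4] tool d [-7.3  2.9 11.4] rot [-0.1 -0.3  0.5] n 1
[-7.  3. 11.] [-0.1 -0.3  0.5]
```

>>> jog_arm([
  [[-7,3,0,0,-0.3,0.5,85],[0,0,0,0,0,0,85]],
])

```text
clock: 34.8
eef_pos: [0.366, -0.3018, 0.0353]
tool_rot: [0.993, -0.115, -0.0, -0.001]
ft_force: [-1.2, -1.1, -0.3]
grip_width: 0.0853
```

>>> jog_arm([
  [[0,0,9,0,0,0,85],[0,0,0,0,0,0,85]],
])

```text
clock: 35.0
eef_pos: [0.3669, -0.3026, 0.027]
tool_rot: [0.993, -0.115, 0.001, -0.0]
ft_force: [-0.5, 0.2, -0.4]
grip_width: 0.085
```

```bash
python3 p.py J g .0235
```

```text
world d mm [-1.9  0.6 -3.5] tool d [-2.  -0.2  3.5] rot [-0.  -0.1  0.1] n 1
[-2. -0.  3.] [-0.  -0.1  0.1]
```

>>> jog_arm([
  [[-2,0,3,0,0,0,85],[0,0,0,0,0,0,85],[0,0,0,0,0,0,50],[0,0,0,0,0,0,50],[0,0,0,0,0,0,50]],
])

```text
clock: 35.5
eef_pos: [0.3654, -0.3029, 0.0247]
tool_rot: [0.993, -0.116, 0.002, 0.0]
ft_force: [0.3, -0.6, 2.6]
grip_width: 0.0572
```

>>> jog_arm([
  [[0,0,0,0,0,0,50],[0,0,0,0,0,0,50]],
])

```text
clock: 35.7
eef_pos: [0.3654, -0.3029, 0.0248]
tool_rot: [0.993, -0.116, 0.002, 0.0]
ft_force: [0.3, -0.1, -1.2]
grip_width: 0.0568
```

>>> jog_arm([
  [[0,0,-10,0,0,0,50],[0,0,-20,0,0,0,50],[0,0,-25,0,0,0,50],[0,0,-15,0,0,0,50],[0,0,0,0,0,0,50]],
])

```text
clock: 36.2
eef_pos: [0.3642, -0.302, 0.0981]
tool_rot: [0.993, -0.115, 0.001, -0.0]
ft_force: [0.9, 0.7, -1.3]
grip_width: 0.0573
```

```bash
python3 p.py P g .1; python3 -c "
from m import *
stick(.053)"
```

```text
world d mm [289.4 100.8   1.9] tool d [ 258.6 -164.5   -1.3] rot [-0.1 -0.1  2.4] n 7
[ 37. -24.  -0.] [-0.  -0.   0.3]
[ 37. -24.  -0.] [-0.  -0.   0.3]
[ 37. -24.  -0.] [-0.  -0.   0.3]
[ 37. -24.  -0.] [-0.  -0.   0.3]
[ 36. -24.  -0.] [-0.  -0.   0.3]
[ 36. -25.  -0.] [-0.  -0.   0.3]
[ 36. -25.  -0.] [-0.  -0.   0.3]
side [287.9 171.9] [ 0.5848 -0.1812  0.053 ]
side [257.4 170.3] [ 0.5177 -0.1621  0.053 ]
side [226.2 168.8] [ 0.4482 -0.1428  0.053 ]
top [188.9 227. ] [ 0.4485 -0.1427  0.053 ]
top [200.2 188.9] [ 0.5181 -0.1616  0.053 ]
top [211.5 153.1] [ 0.5849 -0.1809  0.053 ]
```

>>> jog_arm([
  [[20,-13,0,0,0,0.3,50],[34,-22,0,0,0,0.3,50],[38,-25,0,0,0,0.3,50],[38,-25,0,0,0,0.3,50],[36,-24,0,0,0,0.3,50]],
])

```text
clock: 36.8
eef_pos: [0.5472, -0.2341, 0.0892]
tool_rot: [0.991, -0.134, -0.007, -0.003]
ft_force: [0.1, -0.9, -0.1]
grip_width: 0.0573
```

```bash
sed -i 's/(.6536,-.2012)/(.6528,-.2010)/' p.py; python3 p.py P g .1
```

```text
world d mm [105.6  33.1  10.8] tool d [ 92.8 -60.  -11.9] rot [-0.2  0.9  0.3] n 3
[ 31. -20.  -4.] [-0.1  0.3  0.1]
[ 31. -20.  -4.] [-0.1  0.3  0.1]
[ 31. -20.  -4.] [-0.1  0.3  0.1]
```

>>> jog_arm([
  [[26,-16,-5,0,0.3,0,50],[24,-15,-4,0,0.3,0,50],[18,-12,-3,0,0.3,0,50],[8,-5,0,0,0,0,50],[0,0,0,0,0,0,50]],
])

```text
clock: 37.3
eef_pos: [0.6381, -0.2009, 0.0898]
tool_rot: [0.991, -0.131, -0.005, -0.003]
ft_force: [0.6, 1.3, -1.2]
grip_width: 0.0569
```

```bash
python3 p.py P g .06
```

```text
world d mm [ 14.7  -0.1 -29.8] tool d [14.5 -3.5 29.7] rot [-0.3  0.6  0.7] n 1
[15. -4. 30.] [-0.3  0.6  0.7]
```

>>> jog_arm([
  [[12,-3,0,-0.3,0.6,0.6,50],[3,0,0,0,0,0,50],[0,0,0,0,0,0,50],[0,0,15,0,0,0,50],[0,0,0,0,0,0,50]],
])

```text
clock: 37.8
eef_pos: [0.6507, -0.2029, 0.0712]
tool_rot: [0.991, -0.137, -0.003, -0.0]
ft_force: [0.4, -1.2, 0.1]
grip_width: 0.057
```

```bash
python3 p.py P g .06
```

```text
world d mm [  2.1   1.9 -11.2] tool d [ 1.6 -2.4 11.2] rot [ 0.   0.4 -0.1] n 1
[ 2. -2. 11.] [ 0.   0.4 -0.1]
```

>>> jog_arm([
  [[2,-2,10,0,0.4,0,50],[0,0,0,0,0,0,50]],
])

```text
clock: 38.0
eef_pos: [0.6529, -0.2021, 0.0615]
tool_rot: [0.99, -0.138, 0.001, 0.0]
ft_force: [0.4, -1.4, -1.4]
grip_width: 0.057
```

```bash
python3 p.py P g .0198
```

```text
world d mm [ -0.1   1.1 -41.7] tool d [-0.5 -1.1 41.7] rot [ 0.  -0.1 -0.2] n 1
[-1. -1. 42.] [ 0.  -0.1 -0.2]
```

>>> jog_arm([
  [[0,-1,8,0,0,0,50],[0,0,0,0,0,0,50],[0,0,7,0,0,0,50],[0,0,0,0,0,0,50]],
])

```text
clock: 38.4
eef_pos: [0.6535, -0.2014, 0.0464]
tool_rot: [0.99, -0.138, 0.001, 0.001]
ft_force: [-1.3, 0.6, -1.4]
grip_width: 0.0572
```

```bash
python3 p.py P g .0198;python3 - <<'E'
from m import *
im=shot("side","s13")
cv2.imwrite("pics/s13c.png",cv2.resize(im[145:235,225:345,::-1],None,fx=5,fy=5,interpolation=cv2.INTER_CUBIC))
E
```

```text
world d mm [ -0.7   0.4 -26.6] tool d [-0.9 -0.2 26.6] rot [ 0.  -0.2 -0.2] n 1
[-1. -0. 27.] [ 0.  -0.2 -0.2]
```

View pics/s13c.png

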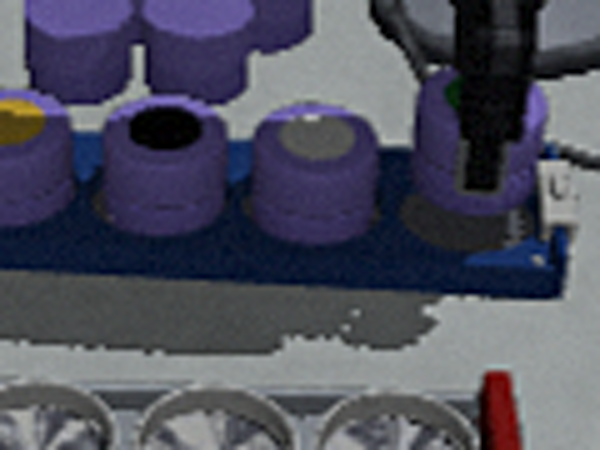

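>>> jog_arm([
  [[-1,0,6,0,-0.2,0,50],[0,0,0,0,0,0,50],[-0.5,0,6,0,0,0,50],[0,0,0,0,0,0,50]],
])

```text
clock: 38.85
eef_pos: [0.6531, -0.2013, 0.0348]
tool_rot: [0.99, -0.138, 0.001, 0.001]
ft_force: [-0.3, 0.4, -1.5]
grip_width: 0.0571
```

```bash
python3 p.py P g .0198
```

```text
world d mm [ -0.3   0.3 -15. ] tool d [-0.4 -0.2 15. ] rot [ 0.  -0.1 -0.2] n 1
[-0. -0. 15.] [ 0.  -0.1 -0.2]
```

>>> jog_arm([
  [[0,0,6,0,0,0,50],[0,0,0,0,0,0,50],[0,0,4,0,0,0,50],[0,0,0,0,0,0,50]],
])

```text
clock: 39.25
eef_pos: [0.6531, -0.2013, 0.0238]
tool_rot: [0.99, -0.138, 0.001, 0.001]
ft_force: [-0.0, -0.1, -0.6]
grip_width: 0.0568
```

>>> jog_arm([
  [[0,0,2,0,0,0,50]],
])

```text
clock: 39.35
eef_pos: [0.6535, -0.2014, 0.0221]
tool_rot: [0.99, -0.138, 0.001, 0.001]
ft_force: [0.1, -0.2, -0.7]
grip_width: 0.057
```

>>> jog_arm([
  [[0,0,1,0,0,0,50]],
])

```text
clock: 39.45
eef_pos: [0.6533, -0.2014, 0.0207]
tool_rot: [0.99, -0.138, 0.001, 0.001]
ft_force: [0.7, 0.1, -0.3]
grip_width: 0.0571
```

>>> jog_arm([
  [[0,0,0.8,0,0,0,50]],
])

```text
clock: 39.55
eef_pos: [0.6534, -0.2014, 0.02]
tool_rot: [0.99, -0.138, 0.001, 0.001]
ft_force: [0.3, 0.1, -0.7]
grip_width: 0.0573
```

>>> jog_arm([
  [[0,0,0.6,0,0,0,50]],
])

```text
clock: 39.65
eef_pos: [0.6534, -0.2014, 0.0198]
tool_rot: [0.99, -0.138, 0.001, 0.001]
ft_force: [-2.4, 0.3, 4.2]
grip_width: 0.0571
```

>>> jog_arm([
  [[0,0,0,0,0,0,65],[0,0,0,0,0,0,80],[0,0,0,0,0,0,85],[0,0,0,0,0,0,85]],
])

```text
clock: 40.05
eef_pos: [0.654, -0.2016, 0.0204]
tool_rot: [0.99, -0.138, 0.002, 0.001]
ft_force: [0.8, -1.0, -1.0]
grip_width: 0.0848
```

>>> jog_arm([
  [[0,0,-15,0,0,0,85],[0,0,-25,0,0,0,85],[0,0,-25,0,0,0,85],[0,0,-20,0,0,0,85],[0,0,0,0,0,0,85]],
])

```text
clock: 40.55
eef_pos: [0.6537, -0.2014, 0.1114]
tool_rot: [0.99, -0.138, 0.002, 0.001]
ft_force: [1.3, -0.4, 0.1]
grip_width: 0.085
```

>>> jog_arm([
  [[-20,20,-10,0,0,0,85],[-30,30,-10,0,0,0,85],[-30,30,0,0,0,0,85],[-30,30,0,0,0,0,85],[-10,10,0,0,0,0,85]],
])

```text
clock: 41.05
eef_pos: [0.5033, -0.2842, 0.1304]
tool_rot: [0.991, -0.135, 0.004, 0.001]
ft_force: [0.4, 0.6, 1.1]
grip_width: 0.0849
```

>>> jog_arm([
  [[-20,30,0,0,0,0,85],[-20,30,0,0,0,0,85],[-20,30,0,0,0,0,85],[0,0,0,0,0,0,85],[0,0,0,0,0,0,85]],
])

```text
clock: 41.55
eef_pos: [0.4176, -0.3573, 0.129]
tool_rot: [0.991, -0.136, 0.004, 0.0]
ft_force: [0.3, 0.6, 0.3]
grip_width: 0.0851
```

Run:
```python
from m import *
stick(.053)
im=shot("side","s14");t=shot("top","t14")
cv2.imwrite("pics/s14c.png",np.hstack([im[130:300,150:370,::-1],t[70:240+0,110:330,::-1]]).repeat(1,0))
x=cv2.imread("pics/s14c.png");cv2.imwrite("pics/s14c.png",cv2.resize(x,None,fx=1.8,fy=1.8,interpolation=cv2.INTER_CUBIC))
```

```text
side [319.8 173.3] [ 0.6542 -0.2004  0.053 ]
side [287.9 171.8] [ 0.5848 -0.1812  0.053 ]
side [257.4 170.3] [ 0.5177 -0.1621  0.053 ]
top [188.9 227. ] [ 0.4484 -0.1427  0.053 ]
top [200.2 188.8] [ 0.5183 -0.1617  0.053 ]
top [211.5 153.1] [ 0.5849 -0.181   0.053 ]
top [222.8 116.5] [ 0.6544 -0.2008  0.053 ]
```

View pics/s14c.png

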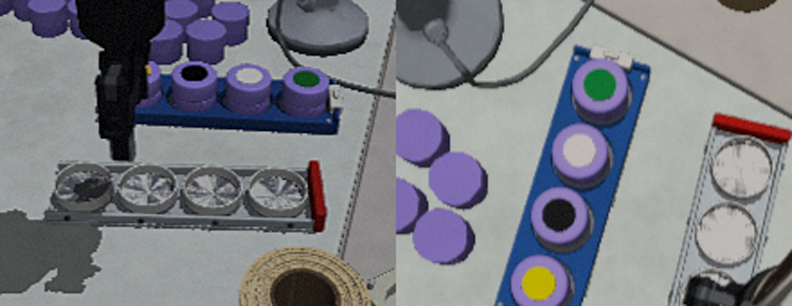

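All four jars are upright in the tray in the order yellow (at the red clip), black, white, green. They are at seated height in both cameras, and the gripper is clear.

```bash
python3 -c "
from workcell import *
print(job_done())"
```

```text
the job is handed in; nothing more can be done
None
```

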